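# Hang the drying bracket and set the glass baubles in it

## Robot

A 6-joint arm with a two-finger parallel gripper is mounted at the origin on a cart in front of the work surface, level with it; the furniture and walls round the work are solid. World frame = base frame: x ahead of the robot, y to its left, z up, the work surface at z = 0. Lengths are in mm, angles in rad, forces in N, time in s.
With the tool pointing down it reaches from about 350 to 775 mm from the base axis. Payload 7.3 kg.
Tool frame: the origin (TCP) lies midway between the tips of the shut fingers; the grasp point (between the pads) lies 19 mm behind it; x points along the fingers, z is the direction in which the jaws open and shut, and the axes are right-handed (so a half turn about x gives the same grasp; the last joint's range is limited). The gripper opens to 92 mm and grips with 3 to 60 N. Pads are 19 mm wide; open, the fingers measure 130 mm over their backs; the gripper's body (75 mm by 190 mm) begins 47 mm behind the grasp point.
Start: joints at [-1.427, 0.342, 1.524, -0, 1.275, -0.146], TCP at [150.047, -503.121, 226.741] pointing down, gripper open.
Joint ranges: [-2.53, 2.53], [-0.77, 2.02], [0.04, 2.7], [-1, 4.14], [0.28, 2.66], [-3.11, 3.11]. Speed limits (rad/s): [2.57, 2.57, 3.14, 3.14, 3.14, 3.14].

## Interface

Orientations are given as [roll, pitch, yaw] about the fixed x, y, z axes, in that order (R = Rz(yaw) Ry(pitch) Rx(roll)).
In Python, from plant import monitor, optics, close_job gives the robot as it stands.
- The arm moves only by the tool send_rows, never from a script. Its argument "commands" is a list that holds one entry, the list of rows, each a list of 5 numbers: the shift along the tool's x, y, z in m, then the turn about the tool's x in degrees, then the finger opening in m, from 0 to 0.0918. A call has 1 to 10 rows; each row shifts and turns the pose as measured when the row begins, along the tool's axes as they then stand; what a row does not reach is not made up. A row lasts 1/12 s, in which the tool goes at most 41.7 mm and 7.16 degrees, less where a joint would pass 70% of its speed; a pose out of reach is approached as far as the arm can. A call with a gripper value outside its range is refused whole. The fingers move at their own pace and stop on an object; the grip force is fixed at half the most. Time passes only in rows, so rows that do not move let the fingers close. It gives the time, the measured TCP pose, the force and the opening at its end, in the units of the state.
- monitor.get_obs(): the state, without advancing time (a new reading comes with each control period).
- optics.capture(name): name is "scene" or "top" or "wrist"; returns a dict with "color" (420x560x3 uint8, blue, green, red), "camera_matrix" (3x3 intrinsics, pixels), "k1" (the pictures are not rectified: a ray, as slopes to the right and down, at radius r is drawn at 1 + k1 r^2 times it, then the intrinsics apply), "camera_from_world" (4x4, takes a point from world to camera coordinates); the wrist camera has in their place "T_tool_cam" (4x4, takes a point from camera to tool coordinates, whose origin is the TCP and whose axes are the tool frame's). Camera axes: x right, y down, z forward; pixel columns grow to the right and rows downward; lengths in mm; the calibration is good to about 2 mm. A picture is of the moment at which its call begins: read the wrist's pose just before it. There is no depth.
- close_job(): hands the job in, once; it reports no verdict.
The state is a dict: "time": time; "joint_positions": joint angles; "dq": joint speeds; "tau": joint torques, N m; "tool_pos": TCP position; "tcp_rot": TCP orientation; "contact_force": force on the tool from outside, world axes, zero at the start; "moment": the same for the moment, N m; "grip_width": finger opening in mm.
Only numpy, scipy, OpenCV 4.12 (cv2) and the standard library are available. Lean on these libraries where they do the work, as an engineer would, in place of code of your own. Each camera call takes 0.05 s, during which the arm holds its last target.

## Task

Hang the blue bracket shelf on the grey stand: put its two rear hooks into the slots of the two uprights and press it down until it sits fully home and level. Then take the red and the green glass bauble from the cork rest and set each one gently, cap up, in a dimple of its own on the bracket. The glass is thin and freshly painted: do not bump or drop the baubles or put them down anywhere else, and leave the other things alone.

Things in the scene. Friction and masses are not known exactly. Their poses are not given: they have to be found in the camera images.
- stand: Grey stand with two slotted uprights, fixed, 130 mm high. Origin: on the table, midway between the uprights in the plane of their front faces; x points backwards (away from the bracket's side), y left, z up. Uprights 36 mm wide at y = +60 and -60 mm; front plate 5 mm thick with one open slot each, 14 mm wide, 86 to 116 mm above the table. Foot plate from x = 0 to 60 mm, 8 mm thick.
- slots (a point): Point on the stand midway between the two slots, in the plane of the front faces, at the height of the slots' lower edges (86 mm above the table). Axes as the stand's. With the bracket home, its point 'hooks' coincides with this one and its axes are parallel to the stand's.
- bracket: Loose blue bracket shelf, 0.32 kg, standing upright on its end cheeks. Origin: on its underside, below the deck's middle; x points to its rear (hook side), y left, z up. Deck 90 mm (x -45 to +45) by 206 mm (y), top 57 mm above the origin. Rear face: two steel straps at x = +45, y = +-60 mm. Home, its origin is 40 mm above the table. Centre of mass within 5 mm of the fin's middle, seen from above.
- fin (a point): Middle of the grip part of the upright fin on the bracket's deck: bracket x = 4, y = 0, z = 87 mm, 30 mm above the deck. The fin is 10 mm thick (along the bracket's y), 50 mm long (x) and its top is 52 mm above the deck. Black ribs mark the grip.
- hooks (a point): Point on the bracket's rear plane midway between its hooks (at y = +-60 mm), level with the hook bars' underside: bracket x = 45, z = 46 mm. Hook bars: 6 mm wide, 8 mm high; end lip hangs 11 mm below the bar, 14 mm behind the rear plane; gap in front of lip 6 mm, 9 at its lower end. Enter with bars 12 to 18 mm above the slots' lower edges, rear plane 0 to 2 mm off the front faces, then lower.
- dimple_a (a point): Centre of the left dimple (bracket y = +68 mm, x = -8 mm), at the level of the deck's top. Each dimple is a round pocket 36 mm across, 9 mm deep; a bauble in it rests on the rim with its centre 21 mm above this point. Axes as the bracket's.
- dimple_b (a point): Centre of the right dimple (bracket y = -68 mm), otherwise as dimple_a.
- rest: Flat cork rest fixed on the table, 165 (x) by 62 (y) by 14 mm high, with two round pockets 36 mm across at x = -50 and +50 mm; the baubles sit in these. Origin: centre of its underside.
- red_bauble_center (a point): Centre of the red glass ball, 56 mm in diameter, 50 g, slightly bottom-heavy. A brass cap 14 mm across with a small loop stands on its top, reaching 40 mm above this point. z points to the cap. In the rest its centre is 35 mm above the table.
- green_bauble_center (a point): Centre of the green glass ball, otherwise as the red one.
- red_bauble: The red bauble itself; origin at the bottom of the ball, 28 mm below its centre.
- green_bauble: The green bauble itself; origin at the bottom of the ball, 28 mm below its centre.
- paint_jar: Small teal paint jar with white cap, 58 mm across, 69 mm high; a bystander. Origin at its underside.
- glue: Yellow glue bottle, 54 mm across, 121 mm high; a bystander. Origin at its underside.
- measure: Yellow tape measure, 38 x 84 x 64 mm; a bystander. Origin at its underside.
- red_tub: Large red storage tub with a pale lid at the left of the table, fixed: 312 mm (its x) by 412 mm (its y), 182 mm high. Only an obstacle: pass well above it or round it. Origin at the centre of its underside.

How it is judged (in metres and radians):
On the way, in this order (a step that is already met when the one before it is completed fails the run):
1. the bracket hangs fully home in both uprights, level (z of hooks in the frame of slots between -0.003 and 0.003 m and x of hooks in the frame of slots between -0.005 and 0.005 m and y of hooks in the frame of slots between -0.006 and 0.006 m and angle between bracket's own z axis and vertical below 0.06 rad and angle between the x axis of bracket and the x axis of stand, either way round below 0.08 rad), for 0.2 s.
2. one bauble rests in a dimple of the hung bracket, let go (all of step 1 and ((((horizontal distance between red_bauble_center and dimple_a below 0.005 m and z of red_bauble_center in the frame of dimple_a between 0.0175 and 0.0255 m and angle between red_bauble_center's own z axis and vertical below 0.7 rad) or (horizontal distance between red_bauble_center and dimple_b below 0.005 m and z of red_bauble_center in the frame of dimple_b between 0.0175 and 0.0255 m and angle between red_bauble_center's own z axis and vertical below 0.7 rad)) and contact force between the fingers and red_bauble below 0.05 N) or (((horizontal distance between green_bauble_center and dimple_a below 0.005 m and z of green_bauble_center in the frame of dimple_a between 0.0175 and 0.0255 m and angle between green_bauble_center's own z axis and vertical below 0.7 rad) or (horizontal distance between green_bauble_center and dimple_b below 0.005 m and z of green_bauble_center in the frame of dimple_b between 0.0175 and 0.0255 m and angle between green_bauble_center's own z axis and vertical below 0.7 rad)) and contact force between the fingers and green_bauble below 0.05 N))), for 0.2 s.
At the end, for the whole second after the job is handed in: Bracket home in the stand (hooks within 3 mm of the slots' lower edges in height, 5 mm of the front faces, 6 mm sideways, level within 0.06 rad); each bauble in its own dimple (5 mm sideways, 4 mm in height), cap up within 0.7 rad; all at rest and released (all of step 1 and (((horizontal distance between red_bauble_center and dimple_a below 0.005 m and z of red_bauble_center in the frame of dimple_a between 0.0175 and 0.0255 m and angle between red_bauble_center's own z axis and vertical below 0.7 rad) and (horizontal distance between green_bauble_center and dimple_b below 0.005 m and z of green_bauble_center in the frame of dimple_b between 0.0175 and 0.0255 m and angle between green_bauble_center's own z axis and vertical below 0.7 rad)) or ((horizontal distance between red_bauble_center and dimple_b below 0.005 m and z of red_bauble_center in the frame of dimple_b between 0.0175 and 0.0255 m and angle between red_bauble_center's own z axis and vertical below 0.7 rad) and (horizontal distance between green_bauble_center and dimple_a below 0.005 m and z of green_bauble_center in the frame of dimple_a between 0.0175 and 0.0255 m and angle between green_bauble_center's own z axis and vertical below 0.7 rad))) and contact force between the fingers and red_bauble below 0.05 N and contact force between the fingers and green_bauble below 0.05 N and linear speed of each of bracket, red_bauble, green_bauble below 0.02 m/s); the robot touches nothing.
It fails at once if a bauble is bumped or pressed against the bracket or the other bauble (more than 15 N) (contact force between any of red_bauble, green_bauble and bracket above 15 N or contact force between red_bauble and green_bauble above 15 N).
It fails at once if a bauble is bumped against the stand (more than 15 N) (contact force between any of red_bauble, green_bauble and stand above 15 N).
It fails at once if a bauble is put down or dropped on the table (height (world z) of any of red_bauble_center, green_bauble_center below 0.0305 m).
It fails at once if the paint jar, glue bottle or tape measure is shifted by more than 20 mm (distance of any of paint_jar, glue, measure from where it was at the start of the episode above 0.02 m).
It also fails if it takes over 72 s, if anything falls off the work surface, if the arm or the gripper's body presses on something with over 40 N, if the wrist force passes 120 N, or if a joint passes its speed limit or range.

## Working session

There is one attempt and no reset: what is moved stays moved. The work goes in short steps, Python scripts to look and compute and a tool call to move; the robot and the scene stay as the last step left them, time stands still between calls to the robot, and variables do not carry over. Pictures are saved under pics/ and viewed, and the job is handed in when it is done.

Besides the shell and the picture viewer there is one more tool, called after "Request:" in YAML: its name, and indented under it one key for each argument. send_rows: Moves the arm, as the interface text tells. Its arguments: {"type":"object","properties":{"commands":{"type":"array","items":{"type":"array","items":{"type":"array","items":{"type":"number"}}}}},"required":["commands"]}

```bash
ls; mkdir -p pics; python3 - <<'E'
from plant import monitor, optics
import cv2
print(monitor.get_obs())
for n in ("scene","top","wrist"):
    d=optics.capture(n); cv2.imwrite(f"pics/{n}0.png",d["color"])
    print(n,{k:v for k,v in d.items() if k!="color"})
E
```

```text
pics
{'time': 0.0, 'joint_positions': array([-1.42704427e+00,  3.42725988e-01,  1.52499715e+00,  1.30569323e-05,
        1.27535888e+00, -1.45981472e-01]), 'dq': array([-0.00052778,  0.00099933,  0.0007536 ,  0.00034425,  0.00065308,
       -0.00094547]), 'tau': array([-2.33588280e-04, -4.31241846e+01, -2.44215792e+01,  7.16972211e-02,
        5.60295198e-02, -1.17607719e-04]), 'tool_pos': array([ 149.96958861, -502.72245344,  226.05018232]), 'tcp_rot': array([2.98722824, 1.56930691, 1.70616163]), 'contact_force': array([-0.27676961,  0.04825047, -0.1904706 ]), 'moment': array([-0.03625179, -0.02081476,  0.04235117]), 'grip_width': 91.56376469997238}
scene {'camera_matrix': array([[484.23989233,   0.        , 277.13987117],
       [  0.        , 484.23989233, 210.29672131],
       [  0.        ,   0.        ,   1.        ]]), 'k1': -0.10615121019683865, 'camera_from_world': array([[ 8.00593033e-01, -5.98800736e-01, -2.21014602e-02,
        -5.48915955e+02],
       [-3.48891426e-01, -4.35843861e-01, -8.29647456e-01,
         1.64537074e+02],
       [ 4.87160721e-01,  6.71920983e-01, -
[... 559 characters left out ...]
75e-03, -9.98115597e-01,
         1.40205020e+03],
       [ 0.00000000e+00,  0.00000000e+00,  0.00000000e+00,
         1.00000000e+00]])}
wrist {'camera_matrix': array([[368.75907706,   0.        , 278.02133851],
       [  0.        , 368.75907706, 212.8477899 ],
       [  0.        ,   0.        ,   1.        ]]), 'k1': -0.04080993178297927, 'T_tool_cam': array([[ 3.24097341e-05, -2.65751022e-01,  9.64041697e-01,
        -1.57547401e+02],
       [-4.07917024e-05, -9.64041697e-01, -2.65751020e-01,
         7.18782355e+01],
       [ 9.99999999e-01, -3.07119821e-05, -4.20847717e-05,
        -4.75581468e-01],
       [ 0.00000000e+00,  0.00000000e+00,  0.00000000e+00,
         1.00000000e+00]])}
```

View pics/scene0.png

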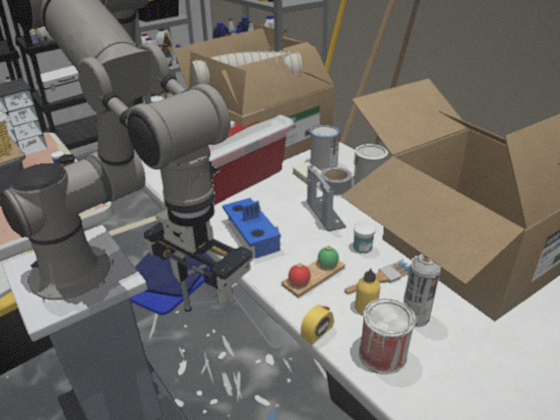

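View pics/top0.png

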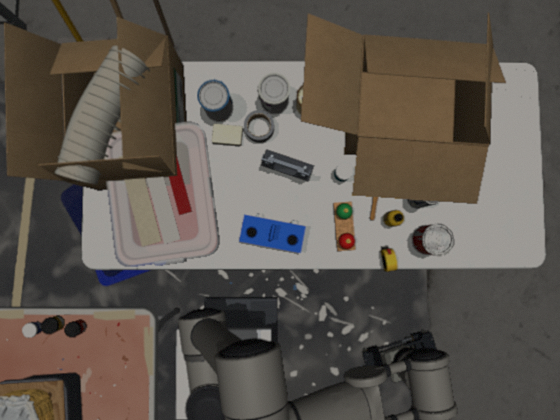

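View pics/wrist0.png

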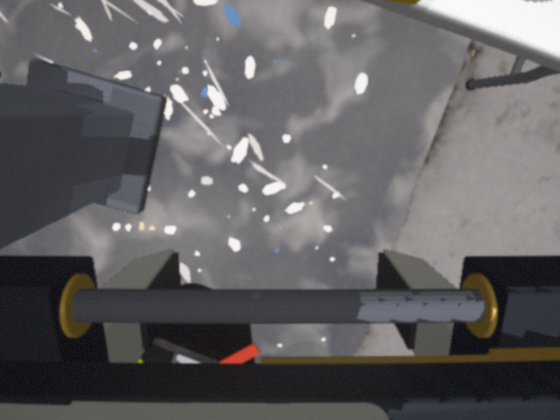

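The scene and top views show the bracket at about (273,234) in the top picture and the stand at (287,166). The red bauble is at (347,241) and the green at (344,211). Next I'll get rough positions.

```bash
cat > h.py <<'E'
import numpy as np, cv2
from scipy.spatial.transform import Rotation as R
from plant import monitor, optics
def pose(o):
    T=np.eye(4);T[:3,:3]=R.from_euler('xyz',o['tcp_rot']).as_matrix();T[:3,3]=o['tool_pos'];return T
def cap(n,save=None):
    o=monitor.get_obs(); d=optics.capture(n)
    d['wfc']=pose(o)@d['T_tool_cam'] if n=='wrist' else np.linalg.inv(d['camera_from_world'])
    if save: cv2.imwrite(f'pics/{save}.png',d['color'])
    return d
def rays(d,uv):
    uv=np.asarray(uv,float).reshape(-1,1,2)
    s=cv2.undistortPoints(uv,d['camera_matrix'],np.array([d['k1'],0,0,0,0.]))[:,0]
    v=np.c_[s,np.ones(len(s))]@d['wfc'][:3,:3].T
    return d['wfc'][:3,3],v
def onz(d,uv,z):
    c,v=rays(d,uv); return c+v*((z-c[2])/v[:,2])[:,None]
def proj(d,P):
    cw=np.linalg.inv(d['wfc']); 
    r,_=cv2.Rodrigues(cw[:3,:3]); return cv2.projectPoints(np.asarray(P,float).reshape(-1,3),r,cw[:3,3],d['camera_matrix'],np.array([d['k1'],0,0,0,0.]))[0][:,0]
def tri(obs):
    A=np.zeros((3,3));b=np.zeros(3)
    for d,uv in obs:
        c,v=rays(d,[uv]);v=v[0]/np.linalg.norm(v[0]);M=np.eye(3)-np.outer(v,v);A+=M;b+=M@c
    return np.linalg.solve(A,b)
def hsv(d): return cv2.cvtColor(d['color'],cv2.COLOR_BGR2HSV)
def mask(d,lo,hi):
    return cv2.inRange(hsv(d),np.array(lo),np.array(hi))
def blobs(m,amin=20):
    n,l,s,c=cv2.connectedComponentsWithStats(m)
    return [(c[i].round(1).tolist(),s[i].tolist()) for i in range(1,n) if s[i][4]>=amin]
E
python3 - <<'E'
from h import *
d=cap('top')
for nm,lo,hi,z in (('blue',(105,120,60),(125,255,255),57),('red',(0,150,60),(6,255,255),35),('red2',(174,150,60),(180,255,255),35),('green',(50,80,30),(85,255,255),35)):
    for c,s in blobs(mask(d,lo,hi)): print(nm,c,s,onz(d,[c],z).round(1))
print(onz(d,[[262,163],[311,174]],130).round(1))
im=d['color'][130:270,200:430]; cv2.imwrite('pics/topz.png',cv2.resize(im,None,fx=3.4,fy=3.4,interpolation=cv2.INTER_CUBIC))
E
```

```text
blue [272.0, 233.3] [240, 215, 65, 38, 1540] [[ 470.2 -166.2   57. ]]
blue [117.0, 276.0] [96, 270, 53, 16, 423] [[331.5 339.3  57. ]]
red [179.7, 192.2] [169, 158, 22, 56, 451] [[608.2 143.   35. ]]
red [346.1, 240.6] [339, 233, 16, 16, 168] [[ 445.9 -412.3   35. ]]
green [343.7, 210.9] [337, 204, 15, 15, 164] [[ 545.  -405.3   35. ]]
[[ 689.2 -136.1  130. ]
 [ 654.4 -289.4  130. ]]
```

View pics/topz.png

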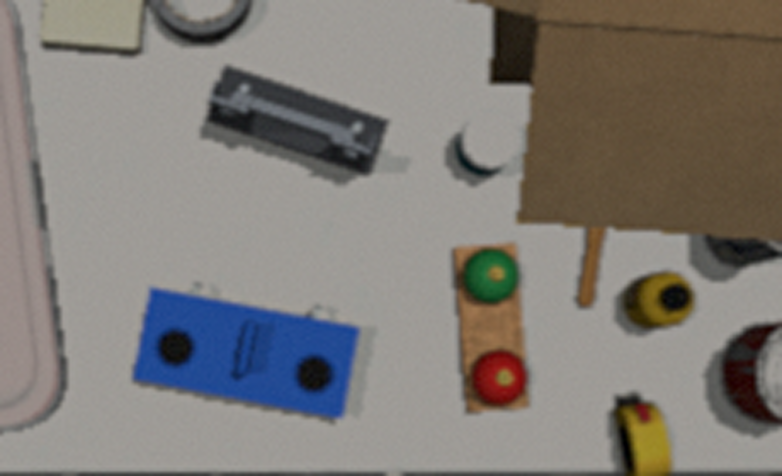

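Zoomed top view: the bracket is yawed slightly clockwise and its hooks face the stand, which faces the robot. Next I'll work out the tool axes and the shift to a viewing pose.

```bash
cat >> h.py <<'E'
def delta(target,jaw=None):
    """shift in tool axes (m) from current TCP to world target mm, and turn deg to put tool z along jaw direction angle"""
    o=monitor.get_obs();T=pose(o)
    s=T[:3,:3].T@(np.asarray(target,float)-T[:3,3])/1000
    print('tcp',T[:3,3].round(1),'x',T[:3,0].round(3),'y',T[:3,1].round(3),'z',T[:3,2].round(3))
    print('shift m (pre-turn)',s.round(4))
    if jaw is not None:
        a=np.array([np.cos(jaw),np.sin(jaw),0]);v=T[:3,:3].T@a
        ang=np.degrees(np.arctan2(-v[1],v[2]))
        print('turn deg',ang.round(2),'or',(ang+180).round(2) if ang<0 else (ang-180).round(2))
    print('q',o['joint_positions'].round(3),'t',o['time'],'F',o['contact_force'].round(1),'grip',round(o['grip_width'],1))
E
python3 -c "
from h import *
delta([420,-200,300],np.pi/2-.19)"
```

```text
tcp [ 150.  -502.9  226.3] x [-0.     0.001 -1.   ] y [0.958 0.286 0.   ] z [ 0.286 -0.958 -0.001]
shift m (pre-turn) [-0.0734  0.3453 -0.2132]
turn deg -152.51 or 27.49
q [-1.427  0.342  1.525  0.     1.275 -0.146] t 0.2 F [-0.1 -0.1 -0.3] grip 92.0
```

Request:
send_rows:
  commands:
    - [[-0.02,0,0,6.87,0.0918],[-0.02,0,0,6.87,0.0918],[-0.02,0,0,6.87,0.0918],[-0.015,0,0,6.87,0.0918]]

```text
time: 0.53
tool_pos: [149.6, -500.4, 298.9]
tcp_rot: [-2.789, 1.558, 1.717]
contact_force: [0.0, -0.3, -0.1]
grip_width: 91.6
```

```bash
python3 -c "
from h import *
delta([420,-200,300],np.pi/2-.19)"
```

```text
tcp [ 149.6 -500.4  298.9] x [-0.002  0.013 -1.   ] y [ 0.979 -0.204 -0.005] z [-0.204 -0.979 -0.012]
shift m (pre-turn) [ 0.0022  0.2034 -0.3493]
turn deg 179.11 or -0.89
q [-1.427  0.299  1.387 -0.     1.469  0.349] t 0.5333 F [ 0.  -0.3 -0.1] grip 91.6
```

Request:
send_rows:
  commands:
    - [[0,0.02,-0.035,0,0.0918],[0,0.02,-0.035,0,0.0918],[0,0.02,-0.035,0,0.0918],[0,0.02,-0.035,0,0.0918],[0,0.02,-0.035,0,0.0918],[0,0.02,-0.035,0,0.0918],[0,0.02,-0.035,0,0.0918],[0,0.02,-0.035,0,0.0918],[0,0.02,-0.035,0,0.0918],[0,0.02,-0.03,0,0.0918]]

```text
time: 1.37
tool_pos: [422.9, -201.3, 302.8]
tcp_rot: [-2.661, 1.565, 1.823]
contact_force: [1.5, -1.4, 0.1]
grip_width: 91.8
```

Request:
send_rows:
  commands:
    - [[0,0,0,0,0.0918]]

```text
time: 1.45
tool_pos: [426.2, -196.8, 302.7]
tcp_rot: [-2.957, 1.564, 1.533]
contact_force: [-0.7, 0.0, -0.4]
grip_width: 91.7
```

```bash
python3 -c "
from h import *
delta([420,-200,300],np.pi/2-.19)
cap('wrist','w1')"
```

```text
tcp [ 426.2 -196.8  302.7] x [ 0.     0.007 -1.   ] y [ 0.975 -0.221 -0.001] z [-0.221 -0.975 -0.007]
shift m (pre-turn) [ 0.0026 -0.0053  0.0045]
turn deg 178.14 or -1.86
q [-0.6    0.188  1.524  0.006  1.433  1.192] t 1.45 F [-0.7  0.  -0.4] grip 91.7
```

View pics/w1.png

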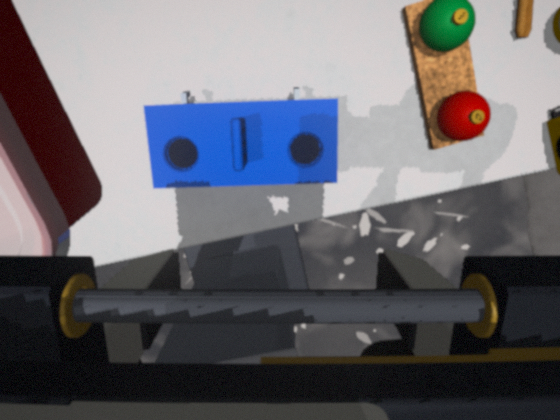

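Wrist view: bracket deck corners at about (146,107), (337,99), (337,181), (153,187), fin at (238,144). Red bauble at (464,116), green at (447,24).

```bash
cat >> h.py <<'E'
def deckfit(d,z,lo=(105,120,60),hi=(125,255,255)):
    m=mask(d,lo,hi); cs,_=cv2.findContours(m,cv2.RETR_EXTERNAL,cv2.CHAIN_APPROX_NONE)
    c=max(cs,key=cv2.contourArea)[:,0].astype(float)
    P=onz(d,c,z)[:,:2].astype(np.float32)
    r=cv2.minAreaRect(P); print('rect',np.round(r[0],1),np.round(r[1],1),round(r[2],2))
    print('corners px',cv2.boxPoints(cv2.minAreaRect(c.astype(np.float32))).round(1).tolist())
    return P
E
python3 - <<'E'
from h import *
d=cap('wrist'); deckfit(d,57); t=cap('top'); deckfit(t,57)
v=hsv(d)
for p in [(200,120),(320,170),(238,112),(238,165),(150,150)]: print(p,v[p[1],p[0]])
# dimples
dk=cv2.inRange(v,np.array((0,0,0)),np.array((180,255,60)))
dk[:105]=0;dk[185:]=0;dk[:,:150]=0;dk[:,336:]=0
for c,s in blobs(dk,100): print('dimple',c,s,onz(d,[c],57).round(1))
for nm,lo,hi in (('red',(0,120,50),(8,255,255)),('green',(50,80,30),(85,255,255))):
  for dd,n in ((d,'w'),(t,'t')):
    for c,s in blobs(mask(dd,lo,hi),100): print(nm,n,c,s,onz(dd,[c],35).round(1))
cv2.imwrite('pics/w1z.png',cv2.resize(d['color'][80:200,130:350],None,fx=3.6,fy=3.6,interpolation=cv2.INTER_CUBIC))
E
```

```text
rect [ 471.3 -164.7] [204.6  90. ] 79.1
corners px [[141.8000030517578, 103.5999984741211], [334.79998779296875, 96.0999984741211], [338.1000061035156, 180.5], [145.10000610351562, 188.0]]
rect [326.6 323.4] [ 48.6 170.7] 0.07
corners px [[96.0, 270.0], [148.0, 270.0], [148.0, 285.0], [96.0, 285.0]]
(200, 120) [110 205 214]
(320, 170) [110 201 184]
(238, 112) [110 203 215]
(238, 165) [109 229 189]
(150, 150) [111 192 214]
red w [460.3, 113.7] [435, 89, 53, 51, 1763] [[ 447.8 -411.3   35. ]]
red w [67.2, 160.9] [46, 103, 51, 100, 1012] [[495.7  41.   35. ]]
red w [73.6, 209.6] [63, 204, 23, 13, 101] [[438.3  55.1  35. ]]
red t [179.5, 191.6] [169, 157, 22, 58, 476] [[610.2 143.7  35. ]]
red t [346.3, 240.4] [339, 233, 16, 16, 170] [[ 446.6 -413.    35. ]]
green w [443.3, 23.4] [418, 0, 55, 50, 1986] [[ 545.2 -403.4   35. ]]
green t [343.7, 210.9] [337, 204, 15, 15, 164] [[ 545.  -405.3   35. ]]
```

View pics/w1z.png

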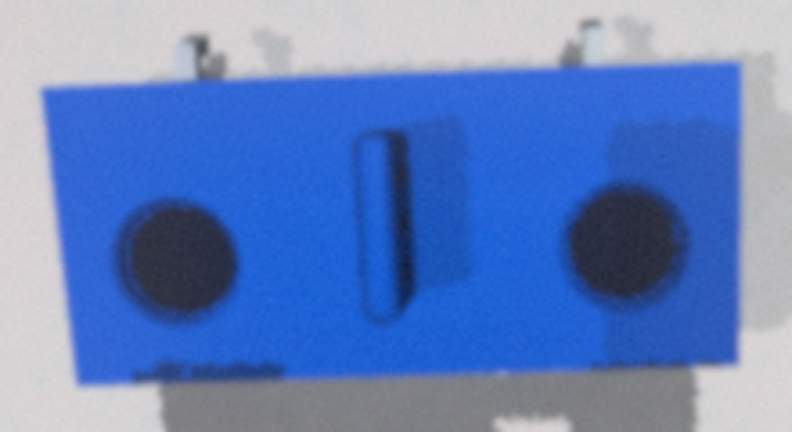

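Deck fit in the wrist view: centre (471.3,-164.7), yaw -10.9°. Before grasping I'll look at the stand with the wrist camera.

Request:
send_rows:
  commands:
    - [[0,0.035,0.0,-0.9,0.0918],[0,0.035,0.0,-0.9,0.0918],[0,0.035,0,0,0.0918],[0,0.03,0.0,0,0.0918],[0,0,0,0,0.0918],[0,0,0,0,0.0918]]

```text
time: 2.1
tool_pos: [552.6, -238.4, 299.6]
tcp_rot: [-1.932, 1.561, 2.573]
contact_force: [-0.2, 0.1, -0.4]
grip_width: 92.0
```

```bash
python3 -c "
from h import *
delta([475,-165,150],np.pi/2-.19)
d=cap('wrist','w2')
z=cv2.resize(d['color'][0:250,80:460],None,fx=2.1,fy=2.1,interpolation=cv2.INTER_CUBIC)
cv2.imwrite('pics/w2z.png',z)"
```

```text
tcp [ 552.6 -238.4  299.6] x [-0.008  0.005 -1.   ] y [ 0.978 -0.206 -0.009] z [-0.206 -0.979 -0.003]
shift m (pre-turn) [ 0.1506 -0.0898 -0.0553]
turn deg 178.99 or -1.01
q [-0.535  0.455  1.152  0.     1.545  1.244] t 2.1 F [-0.2  0.1 -0.4] grip 92.0
```

View pics/w2z.png

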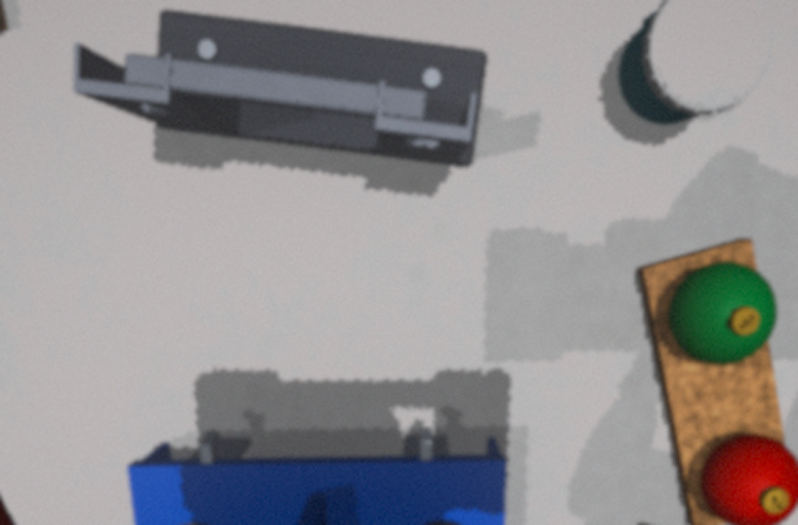

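```bash
python3 -c "
from h import *
im=cv2.imread('pics/w2.png')
z=cv2.resize(im[15:75,105:315],None,fx=3.8,fy=3.8,interpolation=cv2.INTER_CUBIC)
z=cv2.convertScaleAbs(z,alpha=1.5)
cv2.imwrite('pics/w2y.png',z)"
```

```text
(no output)
```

View pics/w2y.png

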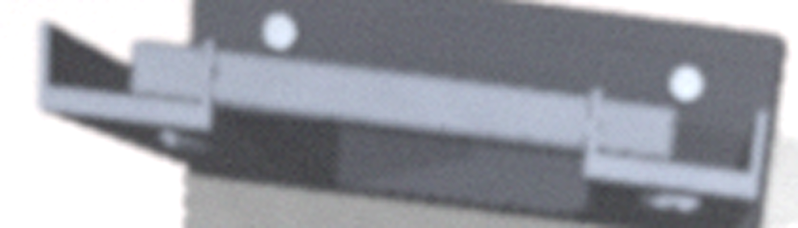

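Zoomed wrist view: front top edges of the uprights run (40,109)–(210,130) and (585,180)–(755,197) in the crop.

```bash
python3 - <<'E'
from h import *
d=cap('wrist')
q=np.array([(40,109),(210,130),(585,180),(755,197)],float)
uv=np.c_[105+(q[:,0]+.5)/3.8-.5,15+(q[:,1]+.5)/3.8-.5]
P=onz(d,uv,130);print(P.round(1))
print(np.linalg.norm(np.diff(P,axis=0),axis=1), np.linalg.norm(P[3]-P[0]))
s=np.array([78,42,-42,-78.]) 
# fit line: P = c + s*yaxis
A=np.c_[s,np.ones(4)];f=np.linalg.lstsq(A,P[:,:2],rcond=None)[0];yw=np.arctan2(-f[0,0],f[0,1]);print('c',f[1],'yaw',yw,np.degrees(yw),'scale',np.linalg.norm(f[0]))
t=cap('top');c=f[1];x=np.array([np.cos(yw),np.sin(yw)]);y=np.array([-x[1],x[0]])
print(deckfit(d,57) is None)
im=t['color'].copy()
# foot plate corners z=8 overlay on top and wrist
def W(a,b,z): return [*(c+a*x+b*y),z]
pts=[W(0,78,130),W(0,42,130),W(0,-42,130),W(0,-78,130),W(0,60,86),W(0,-60,86),W(60,78,8),W(60,-78,8)]
pb=np.array([[471.3,-164.7,57]])
for n in('top','wrist','scene'):
    dd={'top':t,'wrist':d}.get(n) or cap(n); im=dd['color'].copy();p=proj(dd,pts)
    im=cv2.resize(im,None,fx=4,fy=4,interpolation=cv2.INTER_CUBIC)
    for u in p: cv2.circle(im,tuple(int(round(k)) for k in (u*4+1.5)),3,(0,0,255),-1)
    m=(p.mean(0)*4).astype(int); h=[max(0,m[0]-390),max(0,m[1]-250)]
    cv2.imwrite(f'pics/ov_{n}.png',im[h[1]:h[1]+500,h[0]:h[0]+780])
E
```

```text
[[ 703.1 -131.4  130. ]
 [ 690.7 -166.7  130. ]
 [ 663.3 -244.2  130. ]
 [ 652.2 -279.8  130. ]]
[37.38345559 82.22338037 37.31075712] 156.89847292855185
c [ 677.34768968 -205.53725774] yaw -0.33244172315056414 -19.04750767058388 scale 0.9997031747147545
rect [ 473.9 -165.1] [205.2  91.5] 78.25
corners px [[141.0, 290.0], [141.0, 217.0], [319.0, 217.0], [319.0, 290.0]]
False
```

View pics/ov_top.png

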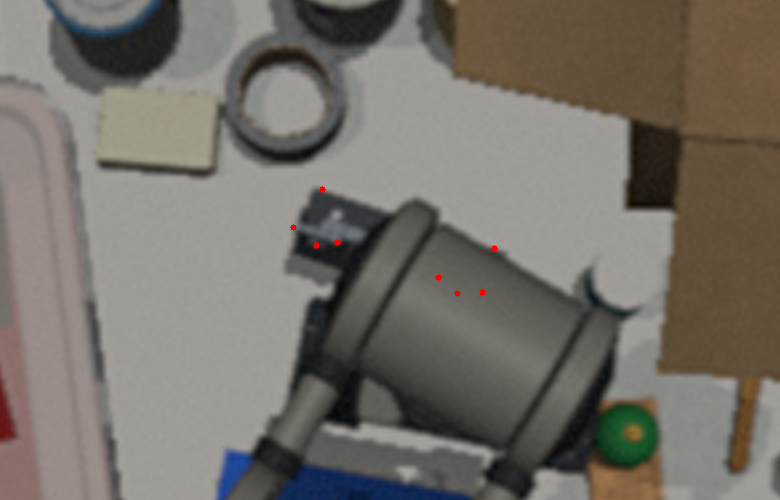

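View pics/ov_wrist.png

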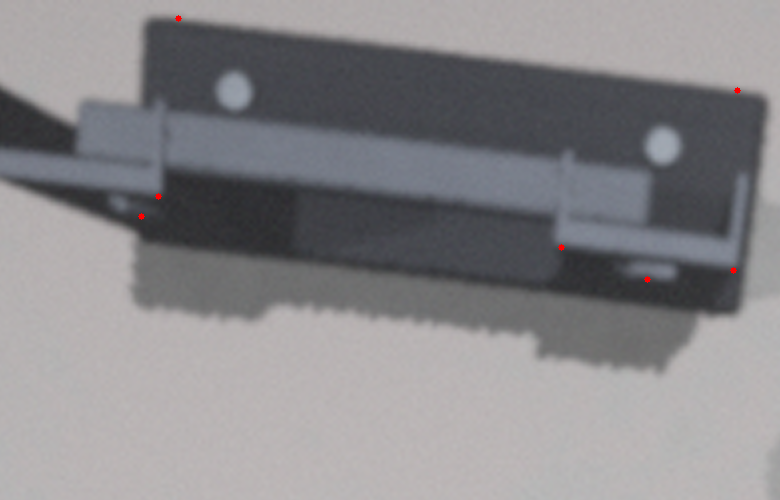

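View pics/ov_scene.png

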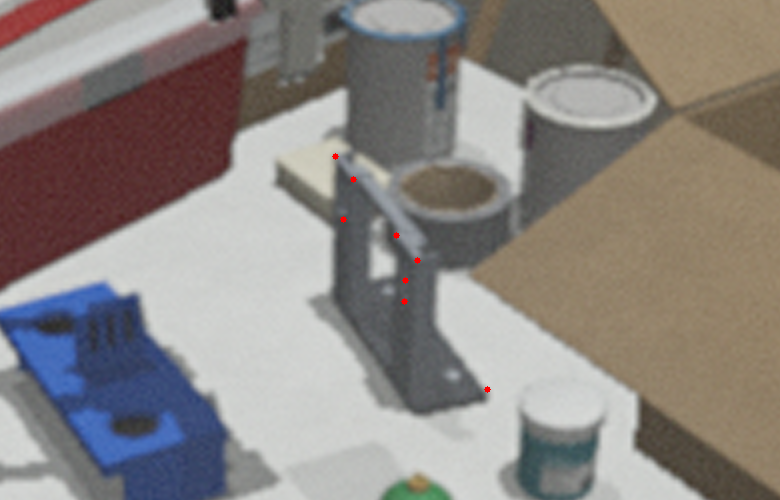

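Overlays agree: the stand points fall on the uprights in the wrist and scene views to about 1 px. In the top view the arm hides most of the stand. Stand origin is about (677.3,-205.5), yaw -19°. Now I'll go over the fin.

Request:
send_rows:
  commands:
    - [[0.02,-0.018,-0.011,-0.3,0.0918],[0.03,-0.018,-0.011,-0.3,0.0918],[0.03,-0.018,-0.011,-0.4,0.0918],[0.03,-0.018,-0.011,0,0.0918],[0.03,-0.018,-0.011,0,0.0918],[0,0,0,0,0.0918],[0,0,0,0,0.0918]]

```text
time: 2.88
tool_pos: [463.0, -162.7, 161.6]
tcp_rot: [1.126, 1.57, -0.638]
contact_force: [0.5, -0.5, 0.9]
grip_width: 91.8
```

```bash
python3 -c "
from h import *
delta([475.2,-165.5,68],np.pi/2-.19)
d=cap('wrist','w3')"
```

```text
tcp [ 463.  -162.7  161.6] x [ 0.001 -0.    -1.   ] y [ 0.981 -0.193  0.001] z [-0.193 -0.981  0.   ]
shift m (pre-turn) [0.0936 0.0124 0.0004]
turn deg 179.78 or -0.22
q [-0.494  0.345  1.715 -0.     1.081  1.271] t 2.8833 F [ 0.5 -0.5  0.9] grip 91.8
```

View pics/w3.png

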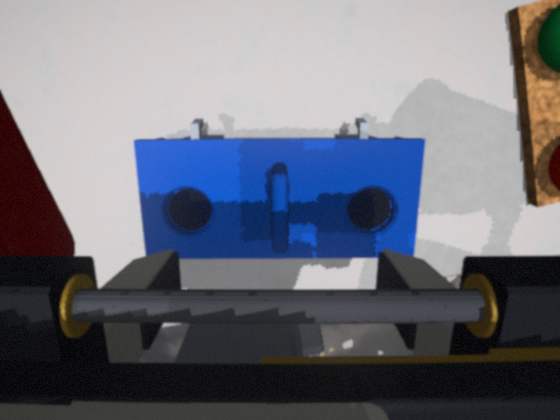

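The bracket is centred in the wrist view: fin at col 279, square to the image. One more deck fit, then down.

```bash
python3 - <<'E'
from h import *
d=cap('wrist')
q=[(136,140),(423,139),(417,257),(146,257)]
P=onz(d,q,57);print(P.round(1),P.mean(0).round(1))
y=P[0]-P[1];print(np.degrees(np.arctan2(y[1],y[0])), np.linalg.norm(P[0]-P[1]),np.linalg.norm(P[1]-P[2]))
y=P[3]-P[2];print(np.degrees(np.arctan2(y[1],y[0])))
E
```

```text
[[ 533.5  -73.8   57. ]
 [ 495.3 -272.1   57. ]
 [ 407.1 -259.5   57. ]
 [ 447.1  -55.5   57. ]] [ 470.7 -165.2   57. ]
79.09421867356983 201.92021690797125 89.13969129653255
78.90126081453892
```

Request:
send_rows:
  commands:
    - [[0.01,0.006,0,-0.2,0.0918],[0.025,0.006,0,0,0.0918],[0.025,0,0,0,0.0918],[0.02,0,0,0,0.0918],[0.01,0,0,0,0.0918],[0,0,0,0,0.0918],[0,0,0,0,0.0918]]

```text
time: 3.57
tool_pos: [491.1, -175.2, 75.7]
tcp_rot: [1.269, 1.54, -0.495]
contact_force: [-0.3, -0.5, -0.7]
grip_width: 91.8
```

```bash
python3 -c "
from h import *
delta([475.0,-165.7,68],np.pi/2-.19)"
```

```text
tcp [ 491.1 -175.2   75.7] x [ 0.027 -0.014 -1.   ] y [ 0.981 -0.191  0.029] z [-0.191 -0.981  0.009]
shift m (pre-turn) [ 0.0071 -0.0178 -0.0064]
turn deg 179.87 or -0.13
q [-0.49   0.494  1.757 -0.     0.86   1.274] t 3.5667 F [-0.3 -0.5 -0.7] grip 91.8
```

The quick descent drifted and left about 0.03 rad of tilt. I'll go back up and see whether it reverses.

Request:
send_rows:
  commands:
    - [[-0.02,0,0,0,0.0918],[-0.025,0,0,0,0.0918],[-0.02,0,0,0,0.0918],[-0.01,0,0,0,0.0918],[0,0,0,0,0.0918],[0,0,0,0,0.0918]]

```text
time: 4.07
tool_pos: [494.7, -177.9, 159.7]
tcp_rot: [1.269, 1.528, -0.495]
contact_force: [-0.5, 0.6, -0.1]
grip_width: 91.9
```

```bash
python3 -c "
from h import *
delta([475.0,-165.7,68],np.pi/2-.19)"
```

```text
tcp [ 494.7 -177.9  159.7] x [ 0.038 -0.02  -0.999] y [ 0.981 -0.192  0.041] z [-0.192 -0.981  0.013]
shift m (pre-turn) [ 0.0906 -0.0255 -0.0094]
turn deg 179.83 or -0.17
q [-0.491  0.385  1.66  -0.     1.054  1.273] t 4.0667 F [-0.5  0.6 -0.1] grip 91.9
```

Request:
send_rows:
  commands:
    - [[0,0,0,0,0.0918],[0,0,0,0,0.0918],[0,0,0,0,0.0918],[0,0,0,0,0.0918],[0,0,0,0,0.0918]]

```text
time: 4.48
tool_pos: [494.6, -178.0, 158.2]
tcp_rot: [1.269, 1.529, -0.496]
contact_force: [0.0, -0.2, -0.4]
grip_width: 91.9
```

```bash
python3 -c "
from h import *
delta([475.0,-165.7,68],np.pi/2-.19)"
```

```text
tcp [ 494.6 -178.   158.2] x [ 0.037 -0.02  -0.999] y [ 0.981 -0.192  0.04 ] z [-0.192 -0.981  0.012]
shift m (pre-turn) [ 0.0891 -0.0252 -0.0094]
turn deg 179.82 or -0.18
q [-0.491  0.387  1.661 -0.     1.052  1.273] t 4.4833 F [ 0.  -0.2 -0.4] grip 91.9
```

Request:
send_rows:
  commands:
    - [[0,-0.025,-0.009,0,0.0918]]

```text
time: 4.57
tool_pos: [474.4, -166.3, 156.8]
tcp_rot: [1.268, 1.526, -0.498]
contact_force: [-0.4, -0.1, 1.8]
grip_width: 91.5
```

```bash
python3 -c "
from h import *
delta([475.0,-165.7,68],np.pi/2-.19);print(monitor.get_obs()['dq'])"
```

```text
tcp [ 474.4 -166.3  156.8] x [ 0.04  -0.021 -0.999] y [ 0.98  -0.193  0.043] z [-0.193 -0.981  0.013]
shift m (pre-turn) [ 0.0888 -0.0034 -0.0019]
turn deg 179.77 or -0.23
q [-0.489  0.348  1.727 -0.     1.022  1.276] t 4.5667 F [-0.4 -0.1  1.8] grip 91.5
[ 0.04143348 -0.54942709  0.96476727  0.00297957 -0.33594197  0.03743949]
```

Request:
send_rows:
  commands:
    - [[0,0,0,0,0.0918]]

```text
time: 4.65
tool_pos: [470.4, -163.7, 155.2]
tcp_rot: [1.269, 1.533, -0.496]
contact_force: [0.2, 1.6, -1.3]
grip_width: 91.8
```

```bash
python3 -c "
from h import *
delta([475.0,-165.7,68],np.pi/2-.19);print(monitor.get_obs()['dq'])"
```

```text
tcp [ 470.4 -163.7  155.2] x [ 0.033 -0.018 -0.999] y [ 0.981 -0.192  0.036] z [-0.193 -0.981  0.011]
shift m (pre-turn) [0.0873 0.0017 0.0001]
turn deg 179.8 or -0.2
q [-0.489  0.346  1.735 -0.     1.023  1.276] t 4.65 F [ 0.2  1.6 -1.3] grip 91.8
[-0.01493543  0.07456915 -0.15327038 -0.00226531 -0.03089381 -0.00271798]
```

Zero rows hold position, and fast moves overshoot by about 5 mm. I'll descend in gentler rows.

Request:
send_rows:
  commands:
    - [[0.006,0,0,-0.2,0.0918],[0.01,0,0,0,0.0918],[0.012,0,0,0,0.0918],[0.012,0,0,0,0.0918],[0.012,0,0,0,0.0918],[0.008,0,0,0,0.0918],[0.004,0,0,0,0.0918],[0.002,0,0,0,0.0918]]

```text
time: 5.32
tool_pos: [474.7, -166.1, 84.0]
tcp_rot: [1.264, 1.532, -0.496]
contact_force: [-0.1, 0.3, 0.5]
grip_width: 91.6
```

```bash
python3 -c "
from h import *
delta([475.0,-165.7,68],np.pi/2-.19)"
```

```text
tcp [ 474.7 -166.1   84. ] x [ 0.035 -0.019 -0.999] y [ 0.982 -0.187  0.037] z [-0.188 -0.982  0.012]
shift m (pre-turn) [ 0.016  -0.0004 -0.0006]
turn deg -179.92 or 0.08
q [-0.489  0.451  1.807 -0.     0.845  1.271] t 5.3167 F [-0.1  0.3  0.5] grip 91.6
```

Request:
send_rows:
  commands:
    - [[0.004,0,0,0,0.0918],[0.006,0,0,0,0.0918],[0.004,0,0,0,0.0918],[0.001,0,0,0,0.0918],[0,0,0,0,0.0918]]

```text
time: 5.73
tool_pos: [476.1, -166.8, 67.9]
tcp_rot: [1.264, 1.53, -0.495]
contact_force: [-0.1, -0.0, 0.3]
grip_width: 91.6
```

```bash
python3 -c "
from h import *
delta([475.0,-165.7,68],np.pi/2-.19)"
```

```text
tcp [ 476.1 -166.8   67.9] x [ 0.036 -0.019 -0.999] y [ 0.982 -0.187  0.039] z [-0.188 -0.982  0.012]
shift m (pre-turn) [-0.0001 -0.0013 -0.0009]
turn deg -179.91 or 0.09
q [-0.489  0.478  1.819 -0.     0.805  1.271] t 5.7333 F [-0.1 -0.   0.3] grip 91.6
```

Close the fingers.

Request:
send_rows:
  commands:
    - [[0,0,0,0,0],[0,0,0,0,0],[0,0,0,0,0],[0,0,0,0,0],[0,0,0,0,0],[0,0,0,0,0],[0,0,0,0,0],[0,0,0,0,0]]

```text
time: 6.4
tool_pos: [476.8, -167.2, 69.3]
tcp_rot: [1.265, 1.528, -0.495]
contact_force: [0.8, 0.2, 1.0]
grip_width: 43.0
```

```bash
python3 -c "
from h import *
delta([475.0,-165.7,68],np.pi/2-.19)"
```

```text
tcp [ 476.8 -167.2   69.3] x [ 0.038 -0.021 -0.999] y [ 0.981 -0.187  0.041] z [-0.188 -0.982  0.013]
shift m (pre-turn) [ 0.0012 -0.0021 -0.0011]
turn deg -179.91 or 0.09
q [-0.489  0.475  1.818 -0.     0.805  1.271] t 6.4 F [0.8 0.2 1. ] grip 43.0
```

Request:
send_rows:
  commands:
    - [[0,0,0,0,0],[0,0,0,0,0],[0,0,0,0,0],[0,0,0,0,0],[0,0,0,0,0],[0,0,0,0,0],[0,0,0,0,0]]

```text
time: 6.98
tool_pos: [476.9, -166.8, 69.8]
tcp_rot: [1.293, 1.528, -0.468]
contact_force: [-1.3, -0.1, 2.9]
grip_width: 9.9
```

```bash
python3 -c "
from h import *
delta([475.0,-165.7,68],np.pi/2-.19)"
```

```text
tcp [ 476.9 -166.8   69.8] x [ 0.038 -0.019 -0.999] y [ 0.981 -0.188  0.041] z [-0.189 -0.982  0.012]
shift m (pre-turn) [ 0.0017 -0.0022 -0.0007]
turn deg -179.96 or 0.04
q [-4.890e-01  4.750e-01  1.817e+00  1.000e-03  8.060e-01  1.271e+00] t 6.9833 F [-1.3 -0.1  2.9] grip 9.9
```

Gripped at 9.9 mm. I'll record the grasp and set up a bracket tracker.

```bash
cat >> h.py <<'E'
import json
def Tz(x,y,z,yaw):
    T=np.eye(4);T[:3,:3]=R.from_euler('z',yaw).as_matrix();T[:3,3]=[x,y,z];return T
SY=-0.3324; SL=Tz(677.3,-205.5,86,SY)
def rec():
    T=pose(monitor.get_obs());yaw=np.arctan2(T[1,1],T[0,1])
    g=T[:3,3]-19*T[:3,0]; ux=np.array([np.cos(yaw),np.sin(yaw)])
    c=np.array([471.,-165.]);s=(g[:2]-c)@ux; o=g[:2]-s*ux
    B=Tz(o[0],o[1],0,yaw); print('bracket',o,yaw,'grasp x',s)
    np.save('rel.npy',np.linalg.inv(T)@B)
def track(goal=None,SLf=None):
    S=SL if SLf is None else SLf
    o=monitor.get_obs();T=pose(o);B=T@np.load('rel.npy')
    L=np.linalg.inv(S)@B; h=(L@[45,0,46,1])[:3]
    print('hooks in slots',h.round(1),'yaw err deg',np.degrees(np.arctan2(L[1,0],L[0,0])).round(2),'bz',B[:3,2].round(3),'tilt pitch/roll',L[0,2].round(3),L[1,2].round(3))
    if goal is not None:
        w=S[:3,:3]@(np.array(goal)-h); print('shift m',(T[:3,:3].T@w/1000).round(4))
    print('t',round(o['time'],2),'F',o['contact_force'].round(1),'grip',round(o['grip_width'],1),'toolx',T[:3,0].round(3),'tcp',T[:3,3].round(1))
E
python3 -c "
from h import *
rec();track([-40,0,25]);delta([0,0,0],np.pi/2+SY)"
```

```text
bracket [ 470.92902146 -165.37034319] -0.18935988830073186 grasp x 5.377556617561021
hooks in slots [-163.6  -23.   -40. ] yaw err deg 8.2 bz [-0. -0.  1.] tilt pitch/roll -0.0 -0.0
shift m [-0.0598  0.1282 -0.0044]
t 6.98 F [-1.3 -0.1  2.9] grip 9.9 toolx [ 0.038 -0.019 -0.999] tcp [ 476.9 -166.8   69.8]
tcp [ 476.9 -166.8   69.8] x [ 0.038 -0.019 -0.999] y [ 0.981 -0.188  0.041] z [-0.189 -0.982  0.012]
shift m (pre-turn) [ 0.0481 -0.5023 -0.0746]
turn deg -171.81 or 8.19
q [-4.890e-01  4.750e-01  1.817e+00  1.000e-03  8.060e-01  1.271e+00] t 6.9833 F [-1.3 -0.1  2.9] grip 9.9
```

Request:
send_rows:
  commands:
    - [[-0.004,0,0,0,0],[-0.008,0,0,0,0],[-0.01,0,0,1,0],[-0.01,0,0,1.5,0],[-0.01,0,0,2,0],[-0.01,0,0,2,0],[-0.008,0,0,1.2,0],[-0.004,0,0,0.5,0],[-0.002,0,0,0,0],[0,0,0,0,0]]

```text
time: 7.82
tool_pos: [471.0, -164.6, 138.4]
tcp_rot: [1.371, 1.536, -0.537]
contact_force: [0.2, -0.6, -3.2]
grip_width: 10.3
```

```bash
python3 -c "
from h import *
track([-40,0,25]);cap('wrist','w4')"
```

```text
hooks in slots [-169.7  -28.5   28.3] yaw err deg -0.23 bz [ 0.005 -0.007  1.   ] tilt pitch/roll 0.007 -0.005
shift m [ 0.0075  0.1293 -0.0291]
t 7.82 F [ 0.2 -0.6 -3.2] grip 10.3 toolx [ 0.03  -0.018 -0.999] tcp [ 471.  -164.6  138.4]
```

View pics/w4.png

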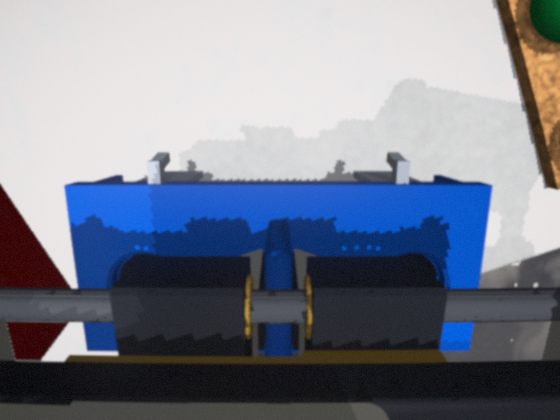

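The bracket is held level, with hooks at (160,160) and (398,160) and the rear edge at row 184. Now I'll advance towards the stand.

Request:
send_rows:
  commands:
    - [[0,0.006,-0.001,0,0],[0.001,0.011,-0.003,0,0],[0.001,0.015,-0.004,0,0],[0.001,0.015,-0.004,0,0],[0.001,0.015,-0.004,0,0],[0.001,0.015,-0.004,0,0],[0.001,0.011,-0.003,0,0],[0.0,0.007,-0.002,0,0],[0,0.003,-0.001,0,0],[0,0,0,0,0]]

```text
time: 8.7
tool_pos: [576.9, -171.8, 127.1]
tcp_rot: [1.323, 1.547, -0.582]
contact_force: [-1.5, -0.7, -3.1]
grip_width: 9.7
```

```bash
python3 -c "
from h import *
track([-40,0,25]);cap('wrist','w5')"
```

```text
hooks in slots [-67.5  -0.6  16.7] yaw err deg -0.07 bz [ 0.016 -0.012  1.   ] tilt pitch/roll 0.019 -0.006
shift m [-0.0077  0.0277 -0.0005]
t 8.7 F [-1.5 -0.7 -3.1] grip 9.7 toolx [ 0.019 -0.013 -1.   ] tcp [ 576.9 -171.8  127.1]
```

View pics/w5.png

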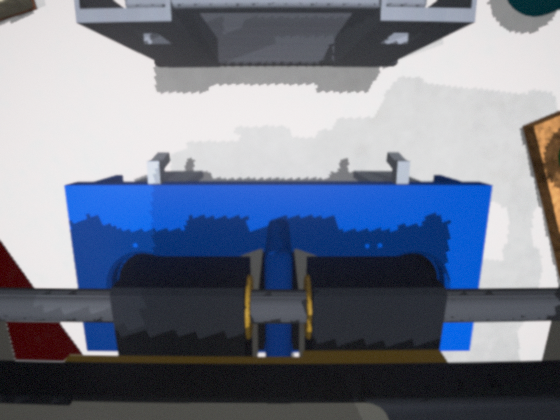

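The stand's front top edge is now at row ~21, from (78,22) to (474,20), and the bracket's rear edge is parallel at row 184. I'll re-measure both in this one view.

```bash
python3 - <<'E'
from h import *
d=cap('wrist');im=cv2.resize(d['color'][0:60,60:490],None,fx=1.85,fy=3.7,interpolation=cv2.INTER_CUBIC)
im2=cv2.resize(d['color'][145:200,60:490],None,fx=1.85,fy=3.7,interpolation=cv2.INTER_CUBIC)
cv2.imwrite('pics/w5z.png',np.vstack([im,im2]))
T=pose(monitor.get_obs());B=T@np.load('rel.npy')
pts=[(45,103,57),(45,-103,57),(45,60,54),(45,-60,54)]
print('pred bracket px',proj(d,[(B@[*p,1])[:3] for p in pts]).round(1).tolist())
print('pred stand px',proj(d,[(SL@[0,y,44,1])[:3] for y in (78,42,-42,-78)]).round(1).tolist())
E
```

```text
pred bracket px [[62.8, 185.9], [492.0, 185.0], [154.0, 184.5], [402.3, 184.0]]
pred stand px [[78.4, 22.0], [169.0, 20.2], [383.9, 20.1], [473.9, 21.7]]
```

View pics/w5z.png

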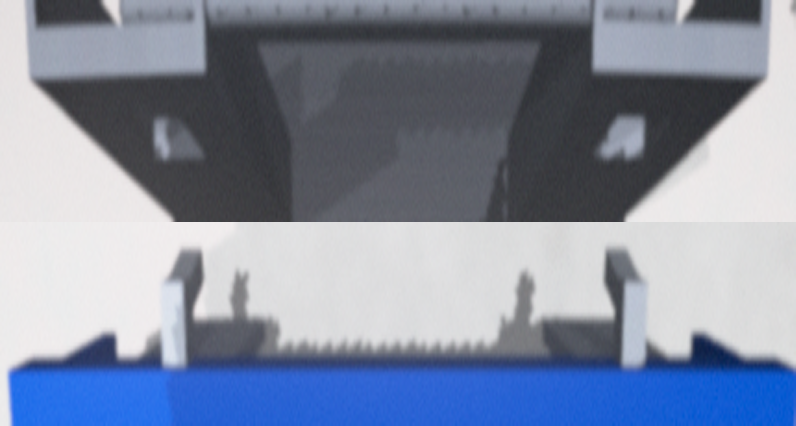

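The predicted stand pixels match the view within 1 px. Now advance to about 6 mm before the faces, hooks +16 mm.

```bash
python3 -c "
from h import *
track([-22,0,17])"
```

```text
hooks in slots [-68.4  -0.8  16.8] yaw err deg -0.08 bz [ 0.017 -0.012  1.   ] tilt pitch/roll 0.02 -0.006
shift m [ 0.0008  0.0464 -0.0009]
t 8.8 F [-0.3  0.2 -4.2] grip 9.8 toolx [ 0.019 -0.013 -1.   ] tcp [ 576.  -171.7  127.3]
```

Request:
send_rows:
  commands:
    - [[-0.001,0.005,-0.0005,0,0],[-0.001,0.008,0,0,0],[-0.001,0.009,0,0,0],[-0.001,0.008,0,0,0],[0,0.005,0,0,0],[0,0.003,0,0,0],[0,0,0,0,0]]

```text
time: 9.38
tool_pos: [613.8, -185.2, 133.4]
tcp_rot: [1.305, 1.548, -0.601]
contact_force: [0.8, -0.4, -4.5]
grip_width: 9.8
```

```bash
python3 -c "
from h import *
track([-5,0,16]);cap('wrist','w6')"
```

```text
hooks in slots [-28.3  -1.3  22.9] yaw err deg -0.14 bz [ 0.016 -0.012  1.   ] tilt pitch/roll 0.019 -0.006
shift m [ 0.0074  0.0231 -0.0014]
t 9.38 F [ 0.8 -0.4 -4.5] grip 9.8 toolx [ 0.019 -0.013 -1.   ] tcp [ 613.8 -185.2  133.4]
```

View pics/w6.png

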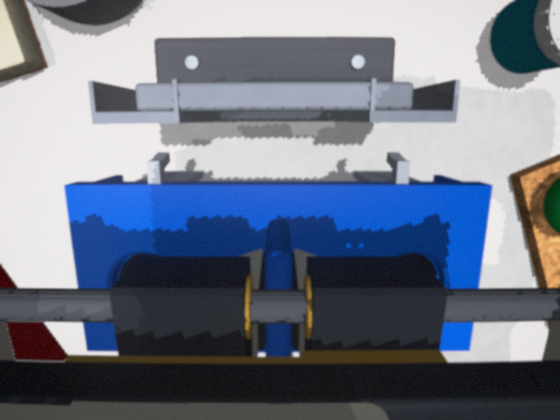

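Stand front corners at (90,121) and (458,121), centre col 274. Bracket centre is col ~278, so about 1.5 mm of left shift is needed, which agrees with the tracker.

Request:
send_rows:
  commands:
    - [[0.002,0.003,-0.0004,0,0],[0.002,0.005,-0.0005,0,0],[0.002,0.005,-0.0005,0,0],[0.001,0.003,0,0,0],[0,0.001,0,0,0],[0,0,0,0,0]]

```text
time: 9.93
tool_pos: [630.8, -189.4, 125.3]
tcp_rot: [1.281, 1.55, -0.625]
contact_force: [-0.3, 0.5, -4.7]
grip_width: 9.7
```

```bash
python3 -c "
from h import *
track([-1,0,16]);d=cap('wrist','w7')
cv2.imwrite('pics/w7z.png',cv2.resize(d['color'][70:210,50:510],None,fx=1.7,fy=3,interpolation=cv2.INTER_CUBIC))"
```

```text
hooks in slots [-10.9   0.3  14.7] yaw err deg -0.14 bz [ 0.019 -0.013  1.   ] tilt pitch/roll 0.022 -0.006
shift m [-0.0011  0.0099  0.0003]
t 9.93 F [-0.3  0.5 -4.7] grip 9.7 toolx [ 0.017 -0.012 -1.   ] tcp [ 630.8 -189.4  125.3]
```

View pics/w7z.png

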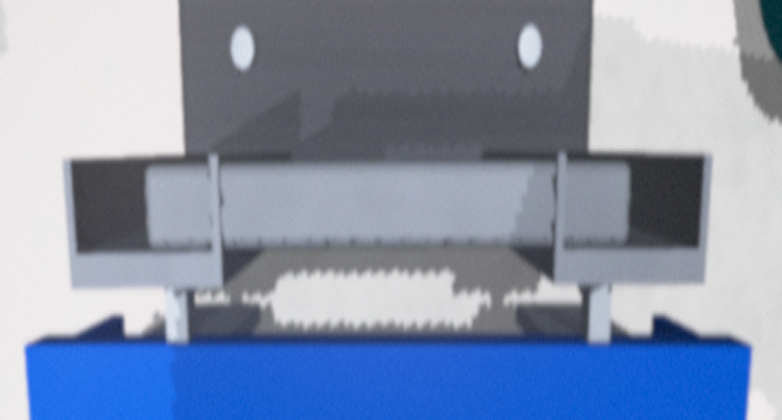

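The bars enter symmetrically: about 30 px inboard of each upright's centre, as parallax predicts. No contact force. I'll continue to contact.

Request:
send_rows:
  commands:
    - [[-0.001,0.002,0,0,0],[-0.0007,0.003,0,0,0],[-0.0005,0.002,0,0,0],[-0.0005,0.001,0,0,0],[0,0,0,0,0]]

```text
time: 10.4
tool_pos: [638.7, -192.2, 128.8]
tcp_rot: [1.278, 1.55, -0.628]
contact_force: [-0.6, -0.3, -3.4]
grip_width: 10.0
```

```bash
python3 -c "
from h import *
track([0,0,16]);d=cap('wrist','w8')
cv2.imwrite('pics/w8z.png',cv2.resize(d['color'][70:210,50:510],None,fx=1.7,fy=3,interpolation=cv2.INTER_CUBIC))"
```

```text
hooks in slots [-2.5  0.3 18.2] yaw err deg -0.14 bz [ 0.019 -0.013  1.   ] tilt pitch/roll 0.022 -0.006
shift m [0.0022 0.0024 0.0003]
t 10.4 F [-0.6 -0.3 -3.4] grip 10.0 toolx [ 0.017 -0.012 -1.   ] tcp [ 638.7 -192.2  128.8]
```

View pics/w8z.png

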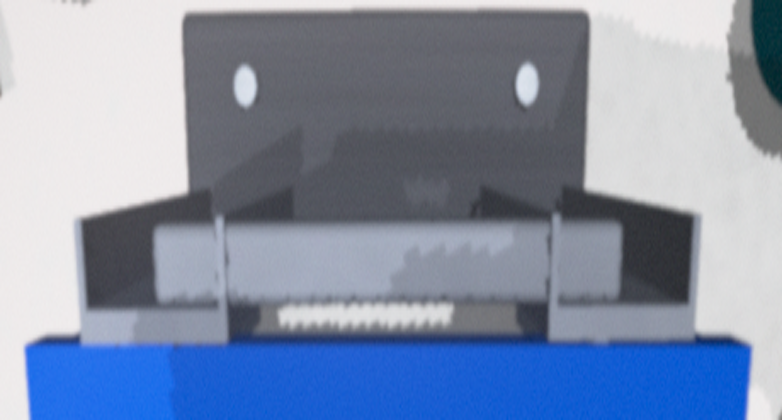

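Request:
send_rows:
  commands:
    - [[0.001,0.001,0,0,0],[0,0.001,0,0,0],[0,0.0005,0,0,0]]

```text
time: 10.7
tool_pos: [641.0, -193.0, 127.7]
tcp_rot: [1.275, 1.551, -0.63]
contact_force: [-0.1, -0.3, -3.4]
grip_width: 9.8
```

```bash
python3 -c "
from h import *
track([0,0,16])"
```

```text
hooks in slots [-0.1  0.3 17.1] yaw err deg -0.14 bz [ 0.019 -0.013  1.   ] tilt pitch/roll 0.022 -0.006
shift m [0.0011 0.0001 0.0003]
t 10.7 F [-0.1 -0.3 -3.4] grip 9.8 toolx [ 0.016 -0.012 -1.   ] tcp [ 641.  -193.   127.7]
```

No contact yet; creep on to find the face.

Request:
send_rows:
  commands:
    - [[0,0.0008,0,0,0],[0,0.0008,0,0,0]]

```text
time: 10.87
tool_pos: [641.6, -193.2, 127.5]
tcp_rot: [1.22, 1.553, -0.685]
contact_force: [-5.0, 1.3, -1.6]
grip_width: 9.8
```

Request:
send_rows:
  commands:
    - [[0,0.0008,0,0,0],[0,0.0005,0,0,0]]

```text
time: 11.03
tool_pos: [641.7, -193.2, 127.3]
tcp_rot: [1.137, 1.556, -0.768]
contact_force: [-2.6, 1.6, -2.4]
grip_width: 9.9
```

```bash
python3 -c "
from h import *
track([0,0,16])"
```

```text
hooks in slots [ 0.5  0.3 16.5] yaw err deg -0.09 bz [ 0.025 -0.015  1.   ] tilt pitch/roll 0.028 -0.006
shift m [ 0.0005 -0.0005  0.0003]
t 11.03 F [-2.6  1.6 -2.4] grip 9.9 toolx [ 0.01 -0.01 -1.  ] tcp [ 641.7 -193.2  127.3]
```

Contact at x ≈ 0.5 mm, which agrees with vision. Back off slightly and lower.

Request:
send_rows:
  commands:
    - [[0,-0.0009,0,0,0],[0.0015,0,0,0,0],[0.002,0,0,0,0],[0.002,0,0,0,0],[0.001,0,0,0,0]]

```text
time: 11.45
tool_pos: [641.6, -193.0, 120.5]
tcp_rot: [1.202, 1.555, -0.703]
contact_force: [-0.6, 0.4, -2.6]
grip_width: 9.8
```

```bash
python3 -c "
from h import *
track([0,0,0])"
```

```text
hooks in slots [0.4 0.4 9.8] yaw err deg -0.09 bz [ 0.023 -0.014  1.   ] tilt pitch/roll 0.026 -0.006
shift m [ 0.0098 -0.0005  0.0004]
t 11.45 F [-0.6  0.4 -2.6] grip 9.8 toolx [ 0.012 -0.01  -1.   ] tcp [ 641.6 -193.   120.5]
```

Request:
send_rows:
  commands:
    - [[0.0015,-0.0003,0,0,0],[0.0015,0,0,0,0],[0.0015,0,0,0,0]]

```text
time: 11.7
tool_pos: [641.6, -193.0, 115.4]
tcp_rot: [1.217, 1.554, -0.688]
contact_force: [-1.0, -0.9, -2.5]
grip_width: 9.9
```

```bash
python3 -c "
from h import *
track([0,0,0])"
```

```text
hooks in slots [0.4 0.4 4.7] yaw err deg -0.09 bz [ 0.022 -0.014  1.   ] tilt pitch/roll 0.026 -0.006
shift m [ 0.0047 -0.0005  0.0004]
t 11.7 F [-1.  -0.9 -2.5] grip 9.9 toolx [ 0.013 -0.011 -1.   ] tcp [ 641.6 -193.   115.4]
```

Request:
send_rows:
  commands:
    - [[0.001,0,0,0,0],[0.001,0,0,0,0],[0.001,0,0,0,0],[0.0005,0,0,0,0]]

```text
time: 12.03
tool_pos: [641.6, -193.1, 111.1]
tcp_rot: [1.211, 1.554, -0.694]
contact_force: [-0.5, 0.8, -3.0]
grip_width: 9.9
```

```bash
python3 -c "
from h import *
track([0,0,0])"
```

```text
hooks in slots [0.4 0.4 0.3] yaw err deg -0.1 bz [ 0.023 -0.014  1.   ] tilt pitch/roll 0.026 -0.006
shift m [ 0.0003 -0.0004  0.0004]
t 12.03 F [-0.5  0.8 -3. ] grip 9.9 toolx [ 0.013 -0.01  -1.   ] tcp [ 641.6 -193.1  111.1]
```

Request:
send_rows:
  commands:
    - [[0.001,0,0,0,0],[0.001,0,0,0,0]]

```text
time: 12.2
tool_pos: [641.6, -193.2, 110.3]
tcp_rot: [1.224, 1.554, -0.682]
contact_force: [-6.0, 2.7, 7.6]
grip_width: 9.7
```

Request:
send_rows:
  commands:
    - [[0.001,0,0,0,0],[0.001,0,0,0,0]]

```text
time: 12.37
tool_pos: [641.6, -193.2, 110.3]
tcp_rot: [1.255, 1.553, -0.65]
contact_force: [-3.9, 1.5, 3.7]
grip_width: 9.8
```

```bash
python3 -c "
from h import *
track([0,0,0])"
```

```text
hooks in slots [ 0.5  0.3 -0.4] yaw err deg -0.11 bz [ 0.021 -0.014  1.   ] tilt pitch/roll 0.024 -0.006
shift m [-0.0004 -0.0005  0.0003]
t 12.37 F [-3.9  1.5  3.7] grip 9.8 toolx [ 0.014 -0.011 -1.   ] tcp [ 641.6 -193.2  110.3]
```

Seated at z ≈ -0.4. One firmer press, then look.

Request:
send_rows:
  commands:
    - [[0.004,0,0,0,0],[0.004,0,0,0,0]]

```text
time: 12.53
tool_pos: [641.2, -193.1, 108.6]
tcp_rot: [1.284, 1.551, -0.622]
contact_force: [-13.6, 3.8, 29.0]
grip_width: 10.1
```

```bash
python3 -c "
from h import *
track([0,0,0]);d=cap('wrist','w9');s=cap('scene')
cv2.imwrite('pics/s9z.png',cv2.resize(s['color'][130:280,200:400],None,fx=3.9,fy=3.9,interpolation=cv2.INTER_CUBIC))"
```

```text
hooks in slots [ 0.1  0.2 -2. ] yaw err deg -0.12 bz [ 0.019 -0.013  1.   ] tilt pitch/roll 0.023 -0.006
shift m [-0.002  -0.0001  0.0003]
t 12.53 F [-13.6   3.8  29. ] grip 10.1 toolx [ 0.016 -0.012 -1.   ] tcp [ 641.2 -193.1  108.6]
```

View pics/s9z.png

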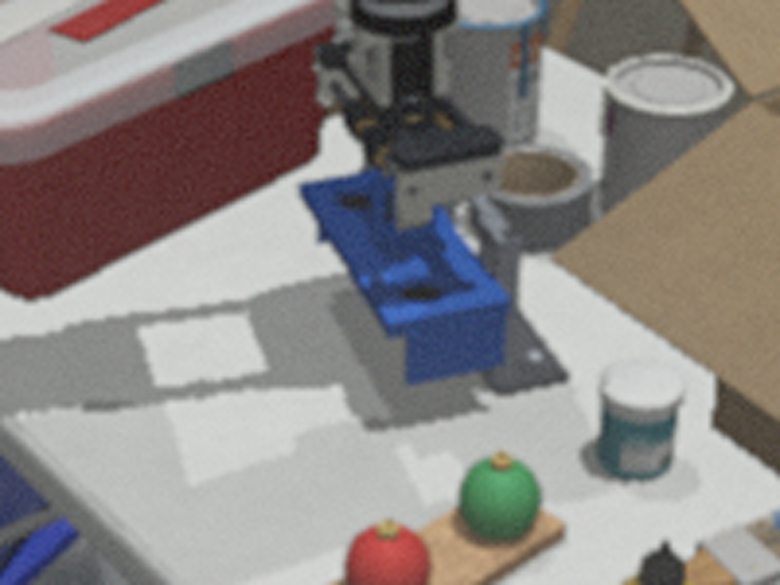

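View pics/w9.png

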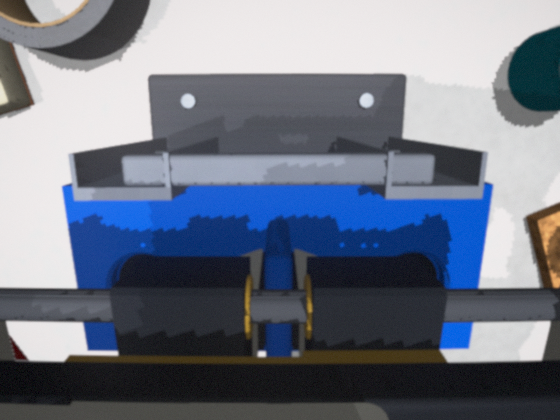

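The hooks are behind the plates and the bracket is flush against the uprights in both views. Release.

Request:
send_rows:
  commands:
    - [[0,0,0,0,0.06],[0,0,0,0,0.06],[0,0,0,0,0.06],[0,0,0,0,0.06],[0,0,0,0,0.06],[0,0,0,0,0.06],[0,0,0,0,0.06],[0,0,0,0,0.06]]

```text
time: 13.3
tool_pos: [644.7, -194.6, 111.6]
tcp_rot: [1.365, 1.54, -0.541]
contact_force: [-0.5, 0.7, 0.4]
grip_width: 57.4
```

```bash
python3 -c "
from h import *
track([0,0,0]);d=cap('wrist','w10');delta([641,-193,220])"
```

```text
hooks in slots [ 4.2 -0.1  1.4] yaw err deg -0.16 bz [ 0.009 -0.009  1.   ] tilt pitch/roll 0.011 -0.006
shift m [ 0.0013 -0.0042 -0.0001]
t 13.3 F [-0.5  0.7  0.4] grip 57.4 toolx [ 0.026 -0.016 -1.   ] tcp [ 644.7 -194.6  111.6]
tcp [ 644.6 -194.6  111.5] x [ 0.026 -0.016 -1.   ] y [ 0.944 -0.329  0.03 ] z [-0.329 -0.944  0.006]
shift m (pre-turn) [-0.1085 -0.0007  0.0004]
q [-0.405  0.693  1.254 -0.005  1.164  1.503] t 13.35 F [0.1 0.2 0.5] grip 59.0
```

View pics/w10.png

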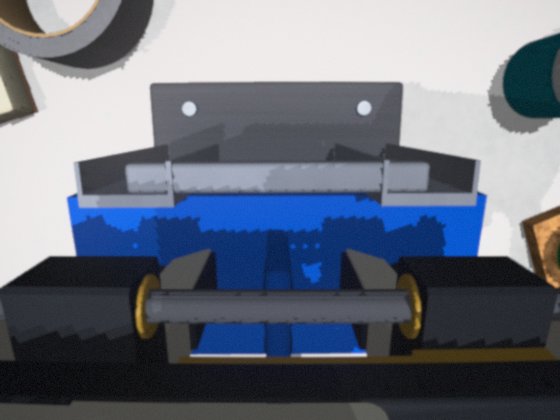

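Released: the bracket stays flush and the fin stands free between the fingers at col 279. Rise.

Request:
send_rows:
  commands:
    - [[-0.004,0,0,0,0.06],[-0.01,0,0,0,0.06],[-0.015,0,0,0,0.06],[-0.02,0,0,0,0.07],[-0.02,-0.003,0,0,0.08],[-0.02,-0.006,0,0,0.09],[-0.015,-0.008,0,0,0.0918],[-0.008,-0.004,0,0,0.0918],[-0.003,-0.001,0,0,0.0918],[0,0,0,0,0.0918]]

```text
time: 14.18
tool_pos: [620.0, -185.2, 236.0]
tcp_rot: [1.372, 1.539, -0.534]
contact_force: [0.9, -0.4, -1.6]
grip_width: 91.4
```

```bash
python3 -c "
from h import *
d=cap('wrist','w11');delta([641,-193,220]);deckfit(d,97);s=cap('scene')
cv2.imwrite('pics/s11z.png',cv2.resize(s['color'][130:280,200:400],None,fx=3.9,fy=3.9,interpolation=cv2.INTER_CUBIC))"
```

```text
tcp [ 620.  -185.2  235.6] x [ 0.027 -0.016 -0.999] y [ 0.944 -0.329  0.031] z [-0.329 -0.944  0.006]
shift m (pre-turn) [0.0162 0.0219 0.0003]
q [-0.407  0.548  1.169 -0.004  1.393  1.501] t 14.2333 F [-0.4  0.   0.9] grip 91.8
rect [ 634.9 -190.1] [204.2  88.9] 70.76
corners px [[150.0, 132.0], [405.0, 132.0], [405.0, 239.0], [150.0, 239.0]]
```

View pics/w11.png

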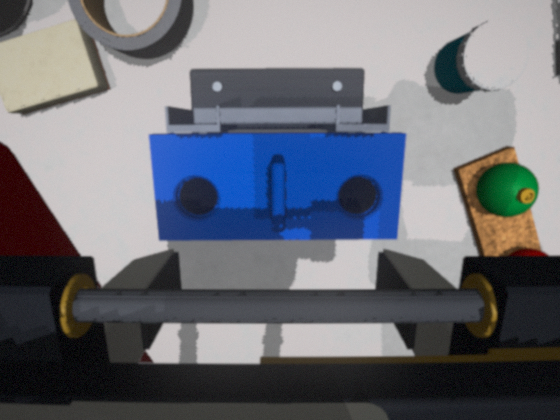

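View pics/s11z.png

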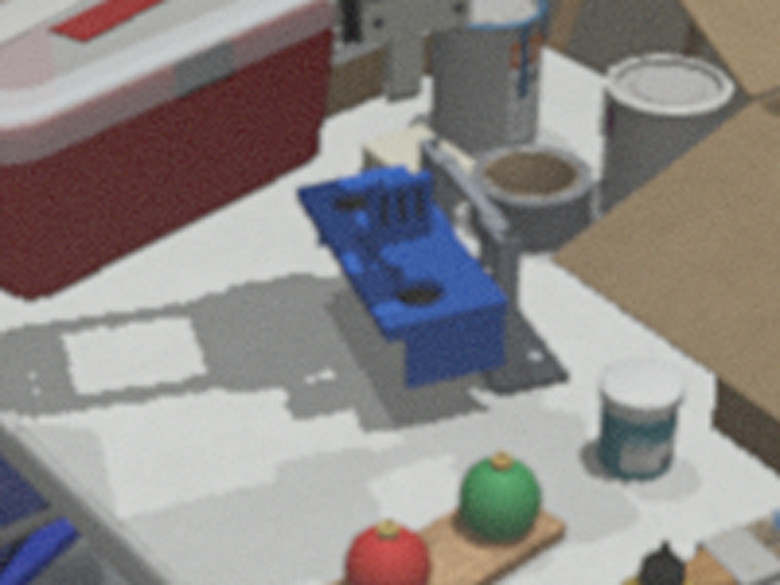

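The bracket hangs level. Deck centre is (634.9,-190.1), yaw -19.2°, within 0.7 mm of the position expected from the stand. Next: the green bauble, with its ball at about (507,190) in this view.

```bash
python3 -c "
from h import *
delta([485,-383,165])"
```

```text
tcp [ 619.8 -185.1  234.6] x [ 0.026 -0.016 -1.   ] y [ 0.944 -0.329  0.03 ] z [-0.329 -0.944  0.006]
shift m (pre-turn) [ 0.0691 -0.0642  0.2308]
q [-0.407  0.55   1.169 -0.004  1.393  1.5  ] t 14.2833 F [ 0.5 -0.1  0.4] grip 91.7
```

Request:
send_rows:
  commands:
    - [[0,-0.002,0.008,0,0.0918],[0,-0.005,0.018,0,0.0918],[0.004,-0.008,0.028,0,0.0918],[0.008,-0.009,0.03,0,0.0918],[0.01,-0.009,0.03,0,0.0918],[0.01,-0.009,0.03,0,0.0918],[0.01,-0.008,0.028,0,0.0918],[0.008,-0.006,0.02,0,0.0918],[0.006,-0.004,0.012,0,0.0918],[0.003,-0.002,0.005,0,0.0918]]

```text
time: 15.12
tool_pos: [484.4, -370.8, 160.2]
tcp_rot: [1.461, 1.558, -0.441]
contact_force: [-0.2, 1.3, 0.6]
grip_width: 91.8
```

Request:
send_rows:
  commands:
    - [[0,0,0,0,0.0918],[0,0,0,0,0.0918]]

```text
time: 15.28
tool_pos: [482.3, -371.7, 157.6]
tcp_rot: [1.648, 1.562, -0.257]
contact_force: [0.3, -0.3, 0.7]
grip_width: 91.4
```

```bash
cat >> h.py <<'E'
def ball(d,name,zc):
    rng={'green':[((45,60,25),(90,255,255))],'red':[((0,130,40),(9,255,255)),((173,130,40),(180,255,255))]}[name]
    m=sum(mask(d,*r) for r in rng).astype(np.uint8); m=cv2.morphologyEx(m,cv2.MORPH_OPEN,np.ones((3,3),np.uint8))
    cs,_=cv2.findContours(m,cv2.RETR_EXTERNAL,cv2.CHAIN_APPROX_NONE)
    for c in sorted(cs,key=cv2.contourArea)[::-1][:2]:
        h=cv2.convexHull(c); (u,v),r=cv2.minEnclosingCircle(h); 
        # tangent cone axis: mean direction via least squares on unit rays
        o,w=rays(d,c[:,0]); w/=np.linalg.norm(w,axis=1)[:,None]
        n=np.linalg.lstsq(w,np.ones(len(w)),rcond=None)[0]; ca=1/np.linalg.norm(n); n*=ca
        P=o+n*((zc-o[2])/n[2]); rad=np.linalg.norm(P-o)*np.sqrt(1-ca**2)
        print(name,'px',round(u,1),round(v,1),round(r,1),'centre',P.round(1),'radius',round(rad,1),'area',cv2.contourArea(c))
E
python3 -c "
from h import *
delta([485,-383,165]);d=cap('wrist','w12');ball(d,'green',35);ball(d,'red',35)"
```

```text
tcp [ 482.3 -371.7  157.6] x [ 0.008 -0.002 -1.   ] y [ 0.945 -0.328  0.008] z [-0.328 -0.945 -0.001]
shift m (pre-turn) [-0.0074  0.0064  0.0098]
q [-0.785  0.548  1.389  0.004  1.198  1.119] t 15.2833 F [ 0.3 -0.3  0.7] grip 91.4
green px 292.9 111.9 38.0 centre [ 546.7 -404.8   35. ] radius 26.7 area 4277.0
red px 341.2 231.5 35.4 centre [ 447.4 -411.6   35. ] radius 27.0 area 3648.0
red px 529.5 223.5 14.6 centre [ 402.8 -558.4   35. ] radius 8.5 area 351.5
```

View pics/w12.png

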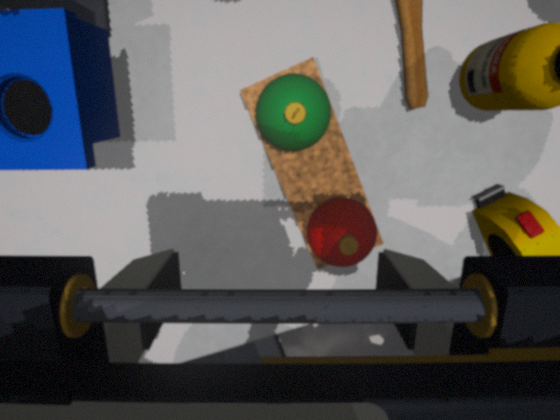

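Green at px (293,112) gives centre (546.7,-404.8). Red at (341,231) gives (447.4,-411.6). The spacing of 99.5 mm is consistent with the rest. Move over green.

```bash
python3 -c "
from h import *
delta([546.7,-404.8,130])"
```

```text
tcp [ 482.4 -371.4  157.7] x [ 0.008 -0.002 -1.   ] y [ 0.945 -0.328  0.008] z [-0.328 -0.945 -0.001]
shift m (pre-turn) [0.0282 0.0714 0.0105]
q [-0.784  0.548  1.389  0.004  1.198  1.119] t 15.3333 F [-0.8 -0.7 -0.5] grip 91.7
```

Request:
send_rows:
  commands:
    - [[0.002,0.005,0.001,0,0.0918],[0.004,0.01,0.001,0,0.0918],[0.005,0.015,0.002,0,0.0918],[0.005,0.015,0.002,0,0.0918],[0.004,0.011,0.002,0,0.0918],[0.003,0.006,0.001,0,0.0918],[0,0.003,0,0,0.0918],[0,0,0,0,0.0918]]

```text
time: 16.0
tool_pos: [551.9, -396.5, 137.2]
tcp_rot: [1.531, 1.556, -0.363]
contact_force: [-0.4, 1.0, 0.8]
grip_width: 91.7
```

```bash
python3 -c "
from h import *
delta([546.7,-404.8,21]);d=cap('wrist','w13');ball(d,'green',35)"
```

```text
tcp [ 551.9 -396.5  137.2] x [ 0.014 -0.005 -1.   ] y [ 0.948 -0.317  0.015] z [-0.317 -0.948  0.001]
shift m (pre-turn) [ 0.1162 -0.004   0.0095]
q [-0.738  0.69   1.184  0.006  1.253  1.154] t 16.0 F [-0.4  1.   0.8] grip 91.7
```

View pics/w13.png

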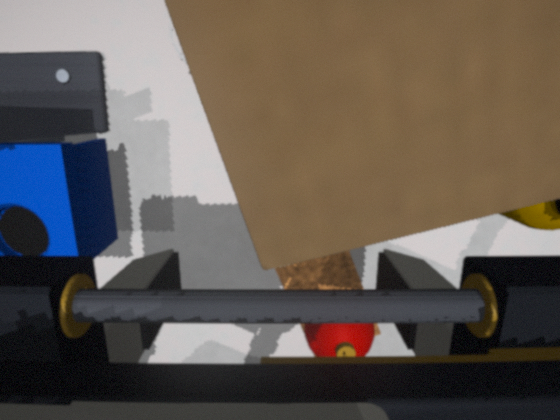

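The cardboard box's flap enters the wrist view, with its corner at (265,268). I need its height before going further.

```bash
python3 - <<'E'
from h import *
w=cap('wrist');t=cap('top','t14');s=cap('scene','s14')
print(tri([(w,(265,268)),(t,(353.5,195))]).round(1))
for dd,p in((w,(265,268)),(t,(353.5,195))):
    pass
P=tri([(w,(265,268)),(t,(353.5,195))]);print(proj(w,P),proj(t,P),proj(s,P))
cv2.imwrite('pics/t14z.png',cv2.resize(t['color'][100:270,250:500],None,fx=3.1,fy=3.1,interpolation=cv2.INTER_CUBIC))
cv2.imwrite('pics/s14z.png',cv2.resize(s['color'][80:340,230:500],None,fx=2.2,fy=2.2,interpolation=cv2.INTER_CUBIC))
E
```

```text
[ 581.7 -405.3  209.4]
[[276.20571592 271.49051419]] [[352.65534168 194.43273221]] [[342.28403603 195.3779463 ]]
```

View pics/t14z.png

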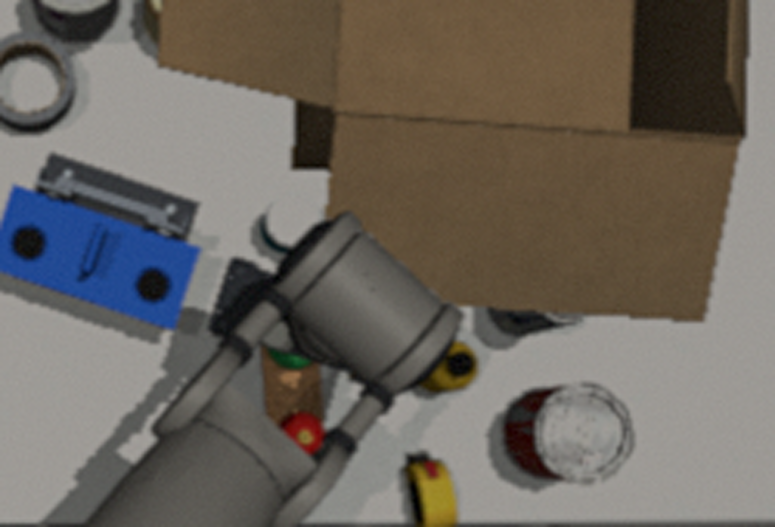

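View pics/s14z.png

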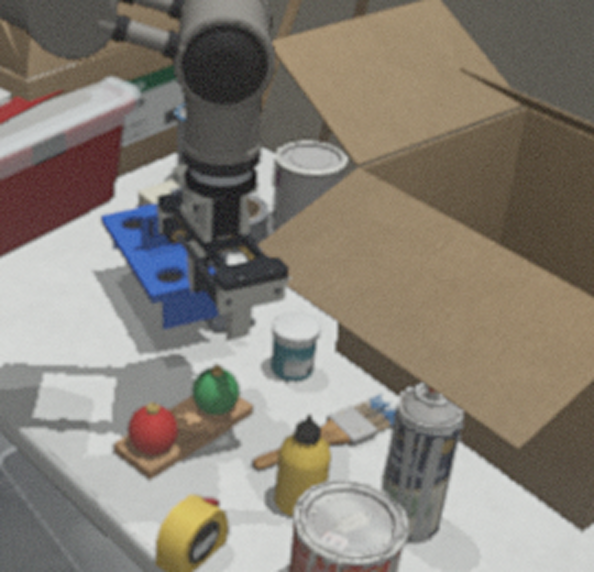

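```bash
python3 - <<'E'
from h import *
w=cap('wrist');t=cap('top');s=cap('scene')
t0=cv2.imread('pics/top0.png');s0=cv2.imread('pics/scene0.png')
a=cv2.resize(t0[180:220,335:400],None,fx=8,fy=8,interpolation=cv2.INTER_CUBIC)
b=cv2.resize(s0[175:235,335:400],None,fx=8,fy=8,interpolation=cv2.INTER_CUBIC)
h=max(a.shape[0],b.shape[0]);o=np.zeros((a.shape[0]+b.shape[0],520,3),np.uint8);o[:a.shape[0]]=a;o[a.shape[0]:]=b
cv2.imwrite('pics/flap.png',cv2.resize(o,None,fx=.72,fy=.72))
print('hinge L',tri([(t,(357.4,136.1)),(s,(393.6,157.3))]).round(1))
print('outer R',tri([(t,(477.4,202.6)),(s,(465.5,281.4))]).round(1))
print('outer L',tri([(t,(353.5,195)),(s,(349,190))]).round(1),tri([(t,(353.5,195)),(s,(349,190)),(w,(265,268))]).round(1))
E
```

```text
hinge L [ 743.6 -412.9  260.8]
outer R [ 556.1 -772.8  210.5]
outer L [ 585.3 -410.9  224. ] [ 586.7 -408.7  223. ]
```

View pics/flap.png

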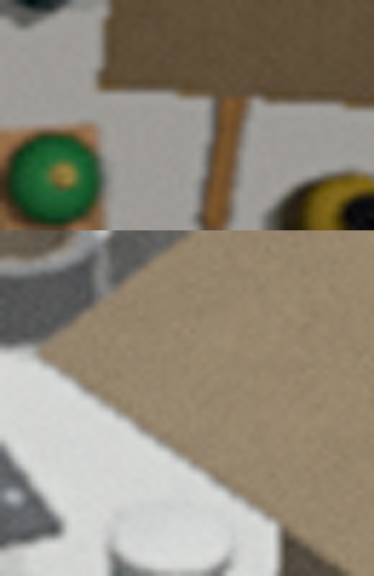

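```bash
python3 - <<'E'
from h import *
s=cap('scene');T=pose(monitor.get_obs());im=s['color'].copy()
im=cv2.resize(im[20:250,270:400],None,fx=4,fy=4,interpolation=cv2.INTER_CUBIC)
for h in range(0,360,40):
    for o in(-40,0,40):
        p=T[:3,3]-h*T[:3,0]+o*np.array([.78,-.62,0]); u=(proj(s,p)[0]-[270,20])*4+1.5
        cv2.circle(im,tuple(int(k) for k in u),3,(0,0,255) if o else (0,255,255),-1)
        if o==0: cv2.putText(im,str(h),tuple(int(k) for k in u+[4,4]),0,.5,(0,255,0),1)
cv2.imwrite('pics/ht.png',cv2.resize(im,None,fx=.64,fy=.64))
E
```

```text
(no output)
```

View pics/ht.png

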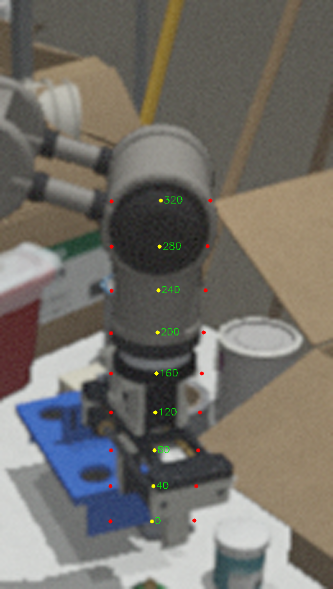

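Both the top+wrist and the top+scene pairs put the flap corner at (582,-405), z ≈ 209, so descending with the camera on the +x side would hit it. I'll back out, turn the tool half round so the camera faces the robot, descend short of the ball, and slide in under the flap along the tool's y.

Request:
send_rows:
  commands:
    - [[-0.004,-0.006,0,0,0.0918],[-0.006,-0.01,0,0,0.0918],[-0.006,-0.012,0,0,0.0918],[-0.006,-0.012,0,0,0.0918],[-0.004,-0.01,0,0,0.0918],[-0.002,-0.005,0,0,0.0918],[0,0,0,-3,0.0918],[0,0,0,-6,0.0918],[0,0,0,-7,0.0918],[0,0,0,-7,0.0918]]

```text
time: 17.23
tool_pos: [491.7, -378.4, 169.7]
tcp_rot: [1.027, 1.554, -0.458]
contact_force: [1.3, 0.4, 1.2]
grip_width: 92.0
```

Request:
send_rows:
  commands:
    - [[0,0,0,-7,0.0918],[0,0,0,-7,0.0918],[0,0,0,-7,0.0918],[0,0,0,-7,0.0918],[0,0,0,-7,0.0918],[0,0,0,-7,0.0918],[0,0,0,-7,0.0918],[0,0,0,-7,0.0918],[0,0,0,-7,0.0918],[0,0,0,-7,0.0918]]

```text
time: 18.07
tool_pos: [489.7, -378.6, 172.5]
tcp_rot: [-0.27, 1.551, -0.505]
contact_force: [-0.4, -0.1, -0.1]
grip_width: 91.6
```

```bash
python3 -c "
from h import *
delta([507,-391,130],np.radians(70.9))"
```

```text
tcp [ 489.7 -378.6  172.5] x [ 0.017 -0.009 -1.   ] y [ 0.233  0.973 -0.005] z [ 0.972 -0.233  0.019]
shift m (pre-turn) [ 0.0429 -0.0078  0.0189]
turn deg -84.36 or 95.64
q [-0.785  0.546  1.348  0.006  1.228 -0.552] t 18.0667 F [-0.4 -0.1 -0.1] grip 91.6
```

Request:
send_rows:
  commands:
    - [[0,0,0,-7,0.0918],[0,0,0,-7,0.0918],[0,0,0,-7,0.0918],[0,0,0,-7,0.0918],[0,0,0,-7,0.0918],[0,0,0,-7,0.0918],[0,0,0,-7,0.0918],[0,0,0,-7,0.0918],[0,0,0,-7,0.0918],[0,0,0,-7,0.0918]]

```text
time: 18.9
tool_pos: [487.7, -378.7, 174.9]
tcp_rot: [-1.545, 1.549, -0.53]
contact_force: [0.1, 0.4, 0.7]
grip_width: 92.2
```

Request:
send_rows:
  commands:
    - [[0,0,0,-6,0.0918],[0,0,0,-3,0.0918],[0,0,0,0,0.0918],[0,0,0,0,0.0918]]

```text
time: 19.23
tool_pos: [487.0, -378.8, 175.8]
tcp_rot: [-1.728, 1.548, -0.544]
contact_force: [1.3, -0.6, 0.3]
grip_width: 91.9
```

```bash
python3 -c "
from h import *
delta([507,-391,130],np.radians(70.9))"
```

```text
tcp [ 487.  -378.8  175.8] x [ 0.02  -0.012 -1.   ] y [-0.926  0.377 -0.023] z [ 0.377  0.926 -0.004]
shift m (pre-turn) [ 0.0464 -0.0221 -0.0036]
turn deg -3.06 or 176.94
q [-0.788  0.538  1.354  0.006  1.228 -1.974] t 19.2333 F [ 1.3 -0.6  0.3] grip 91.9
```

Request:
send_rows:
  commands:
    - [[0.004,-0.003,0,-1,0.0918],[0.008,-0.005,-0.001,-1,0.0918],[0.01,-0.006,-0.001,-1,0.0918],[0.01,-0.004,-0.001,0,0.0918],[0.006,-0.002,0,0,0.0918],[0.003,0,0,0,0.0918],[0,0,0,0,0.0918]]

```text
time: 19.82
tool_pos: [507.3, -390.0, 129.5]
tcp_rot: [-1.754, 1.55, -0.518]
contact_force: [-0.2, 0.2, 0.1]
grip_width: 91.7
```

```bash
python3 -c "
from h import *
delta([507,-391,21],np.radians(70.9));d=cap('wrist','w15');ball(d,'green',35);ball(d,'red',35)"
```

```text
tcp [ 507.3 -390.   129.5] x [ 0.018 -0.011 -1.   ] y [-0.944  0.328 -0.021] z [ 0.328  0.945 -0.004]
shift m (pre-turn) [ 0.1084  0.0022 -0.0006]
turn deg -0.06 or 179.94
q [-0.778  0.622  1.338  0.006  1.162 -2.017] t 19.8167 F [-0.2  0.2  0.1] grip 91.7
green px 276.0 267.0 37.2 centre [ 542.9 -403.6   35. ] radius 24.0 area 3299.5
red px 217.2 140.1 42.7 centre [ 446.7 -411.1   35. ] radius 26.9 area 5243.0
red px 7.1 165.4 11.8 centre [ 413.4 -558.4   35. ] radius 5.9 area 238.0
```

View pics/w15.png

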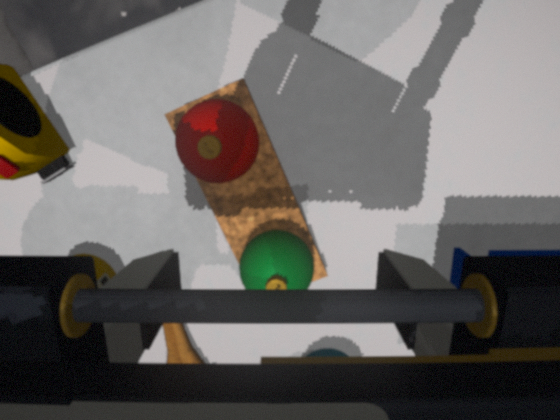

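Camera side is now clear. Green sits centred between the fingers (col 276), and red re-measures within 1 mm. Descend.

Request:
send_rows:
  commands:
    - [[0.005,0,0,0,0.0918],[0.01,0,0,0,0.0918],[0.013,0,0,0,0.0918],[0.014,0,0,0,0.0918],[0.014,0,0,0,0.0918],[0.012,0,0,0,0.0918],[0.009,0,0,0,0.0918],[0.006,0,0,0,0.0918],[0.003,0,0,0,0.0918],[0,0,0,0,0.0918]]

```text
time: 20.7
tool_pos: [509.1, -391.5, 38.7]
tcp_rot: [-1.8, 1.545, -0.565]
contact_force: [1.3, 0.3, -0.4]
grip_width: 91.4
```

```bash
python3 -c "
from h import *
delta([507,-391,22],np.radians(70.9))"
```

```text
tcp [ 509.1 -391.5   38.7] x [ 0.022 -0.014 -1.   ] y [-0.944  0.329 -0.025] z [ 0.329  0.944 -0.006]
shift m (pre-turn) [ 0.0166  0.0025 -0.0001]
turn deg -0.11 or 179.89
q [-0.777  0.725  1.419  0.007  0.973 -2.017] t 20.7 F [ 1.3  0.3 -0.4] grip 91.4
```

Request:
send_rows:
  commands:
    - [[0.004,0,0,0,0.0918],[0.005,0,0,0,0.0918],[0.004,0,0,0,0.0918],[0.001,-0.003,0,0,0.0918],[0,-0.005,0,0,0.0918],[0,-0.006,0,0,0.0918],[0,-0.005,0,0,0.0918],[0,-0.003,0,0,0.0918],[0,0,0,0,0.0918]]

```text
time: 21.45
tool_pos: [534.2, -401.2, 26.8]
tcp_rot: [-1.836, 1.539, -0.6]
contact_force: [0.7, -0.4, 0.3]
grip_width: 91.6
```

```bash
python3 -c "
from h import *
delta([542,-403.1,22],np.radians(70.9));cap('wrist','w16')"
```

```text
tcp [ 534.2 -401.2   26.8] x [ 0.026 -0.018 -1.   ] y [-0.944  0.329 -0.03 ] z [ 0.329  0.944 -0.008]
shift m (pre-turn) [ 0.0051 -0.0078  0.0008]
turn deg -0.1 or 179.9
q [-0.761  0.777  1.346  0.006  0.987 -2.   ] t 21.45 F [ 0.7 -0.4  0.3] grip 91.6
```

View pics/w16.png

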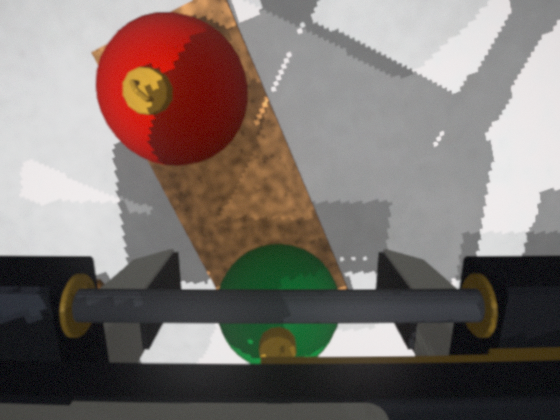

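Green is centred between the fingers at col 279. Before the last few mm I'll check the wrist-to-flap gap in the scene and top views.

```bash
python3 -c "
from h import *
s=cap('scene');t=cap('top')
a=cv2.resize(s['color'][120:280,270:400],None,fx=3,fy=3,interpolation=cv2.INTER_CUBIC)
b=cv2.resize(t['color'][150:260,310:430],None,fx=3,fy=3,interpolation=cv2.INTER_CUBIC)
o=np.zeros((480,760,3),np.uint8);o[:a.shape[0],:a.shape[1]]=a;o[:b.shape[0],395:395+b.shape[1]]=b
cv2.imwrite('pics/gap.png',o)"
```

```text
(no output)
```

View pics/gap.png

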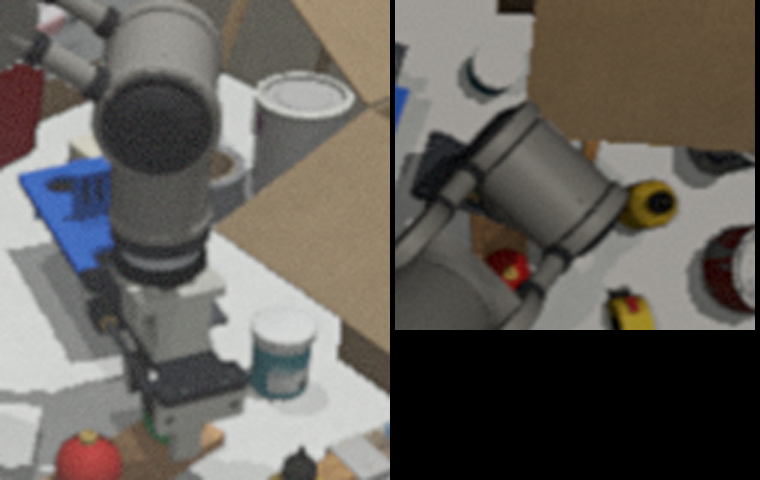

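The gap to the flap is still open in the scene view. I'll finish the slide in small steps and watch the force.

Request:
send_rows:
  commands:
    - [[0.002,-0.001,0,0,0.0918],[0.002,-0.002,0.0005,0,0.0918],[0.001,-0.002,0,0,0.0918],[0,-0.001,0,0,0.0918],[0,0,0,0,0.0918]]

```text
time: 22.02
tool_pos: [539.0, -402.2, 21.2]
tcp_rot: [-1.828, 1.542, -0.593]
contact_force: [0.6, 0.7, -0.3]
grip_width: 91.7
```

```bash
python3 -c "
from h import *
delta([542,-403.1,22],np.radians(70.9))"
```

```text
tcp [ 539.  -402.2   21.2] x [ 0.024 -0.016 -1.   ] y [-0.944  0.329 -0.028] z [ 0.33   0.944 -0.007]
shift m (pre-turn) [-0.0008 -0.0031  0.0001]
turn deg -0.14 or 179.86
q [-0.757  0.793  1.332  0.006  0.988 -1.995] t 22.0167 F [ 0.6  0.7 -0.3] grip 91.7
```

Request:
send_rows:
  commands:
    - [[0,-0.002,0,0,0.0918],[0,-0.002,0,0,0.0918],[0,-0.001,0,0,0.0918],[0,0,0,0,0.0918]]

```text
time: 22.35
tool_pos: [544.3, -404.1, 21.3]
tcp_rot: [-1.828, 1.542, -0.593]
contact_force: [-0.2, -0.6, -0.1]
grip_width: 91.6
```

```bash
python3 -c "
from h import *
delta([544,-403.8,20],np.radians(70.9))"
```

```text
tcp [ 544.3 -404.1   21.3] x [ 0.024 -0.016 -1.   ] y [-0.944  0.329 -0.028] z [ 0.33   0.944 -0.007]
shift m (pre-turn) [0.0013 0.0004 0.0002]
turn deg -0.14 or 179.86
q [-0.754  0.801  1.313  0.006  0.999 -1.992] t 22.35 F [-0.2 -0.6 -0.1] grip 91.6
```

No contact, offset about 3 mm. Close on the ball.

Request:
send_rows:
  commands:
    - [[0,0,0,0,0.06],[0,0,0,0,0.06],[0,0,0,0,0.055],[0,0,0,0,0.05],[0,0,0,0,0.045],[0,0,0,0,0.04],[0,0,0,0,0.04],[0,0,0,0,0.04],[0,0,0,0,0.04],[0,0,0,0,0.04]]

```text
time: 23.18
tool_pos: [544.1, -404.5, 21.7]
tcp_rot: [-1.846, 1.541, -0.611]
contact_force: [-0.0, -0.3, -0.2]
grip_width: 54.6
```

```bash
python3 -c "
from h import *
delta([544,-403.8,20],np.radians(70.9));cap('wrist','w17')"
```

```text
tcp [ 544.1 -404.5   21.7] x [ 0.024 -0.017 -1.   ] y [-0.944  0.33  -0.028] z [ 0.33   0.944 -0.008]
shift m (pre-turn) [0.0016 0.0004 0.0006]
turn deg -0.15 or 179.85
q [-0.754  0.8    1.313  0.005  0.999 -1.992] t 23.1833 F [-0.  -0.3 -0.2] grip 54.6
```

View pics/w17.png

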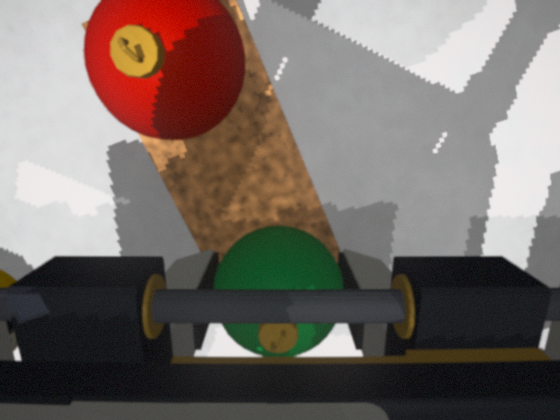

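The width reads 54.6 mm against 56, so the pads sit somewhat off the equator. I'll reopen, go 4 mm lower and regrip.

Request:
send_rows:
  commands:
    - [[0,0,0,0,0.065],[0,0,0,0,0.065],[0.002,-0.001,0,0,0.065],[0.002,-0.0005,0,0,0.065],[0,0,0,0,0.065]]

```text
time: 23.65
tool_pos: [545.8, -404.7, 17.2]
tcp_rot: [-1.831, 1.542, -0.597]
contact_force: [-0.2, 0.0, -0.1]
grip_width: 64.9
```

```bash
python3 -c "
from h import *
delta([545,-404.3,17],np.radians(70.9));d=cap('wrist');ball(d,'green',35)"
```

```text
tcp [ 545.8 -404.7   17.2] x [ 0.024 -0.016 -1.   ] y [-0.944  0.33  -0.028] z [ 0.33   0.944 -0.008]
shift m (pre-turn) [0.0002 0.0009 0.0002]
turn deg -0.15 or 179.85
q [-0.753  0.808  1.31   0.005  0.994 -1.99 ] t 23.65 F [-0.2  0.  -0.1] grip 64.9
green px 276.5 286.0 65.6 centre [ 536.5 -401.3   35. ] radius 20.0 area 6422.0
green px 311.0 339.5 28.3 centre [ 573.3 -398.4   35. ] radius 8.4 area 923.0
```

Request:
send_rows:
  commands:
    - [[0,0,0,0,0.055],[0,0,0,0,0.05],[0,0,0,0,0.045],[0,0,0,0,0.04],[0,0,0,0,0.04],[0,0,0,0,0.04]]

```text
time: 24.2
tool_pos: [545.8, -405.0, 17.4]
tcp_rot: [-1.842, 1.541, -0.607]
contact_force: [-0.3, 0.8, -0.3]
grip_width: 54.6
```

```bash
python3 -c "
from h import *
delta([545,-404.3,17],np.radians(70.9))"
```

```text
tcp [ 545.8 -405.    17.4] x [ 0.024 -0.017 -1.   ] y [-0.944  0.33  -0.028] z [ 0.33   0.944 -0.008]
shift m (pre-turn) [0.0004 0.001  0.0004]
turn deg -0.15 or 179.85
q [-0.753  0.808  1.31   0.005  0.994 -1.99 ] t 24.2 F [-0.3  0.8 -0.3] grip 54.6
```

Again 54.6 mm, so it is pad softness and the grip is at the equator. Lift gently, draw back from under the flap, then rise.

```bash
cat >> h.py <<'E'
def recball(c): 
    T=pose(monitor.get_obs()); v=T[:3,:3].T@(np.array(c,float)-T[:3,3]); np.save('bv.npy',v); print('ball in tool',v.round(1))
UX=np.array([np.cos(-.333),np.sin(-.333),0]);UY=np.array([-UX[1],UX[0],0]);DC=np.array([634.9,-190.4,97.])
DIM={'a':DC-8*UX+68*UY,'b':DC-8*UX-68*UY}
def trackball(goal):
    T=pose(monitor.get_obs());b=T[:3,3]+T[:3,:3]@np.load('bv.npy')
    e=np.array(goal)-b; print('ball',b.round(1),'err world',e.round(1),'shift m',(T[:3,:3].T@e/1000).round(4))
E
python3 -c "
from h import *
recball([546.6,-404.7,35]);print(DIM)"
```

```text
ball in tool [-17.5  -1.1   0.4]
{'a': array([ 649.56729145, -123.52047726,   97.        ]), 'b': array([ 605.11165321, -252.04944765,   97.        ])}
```

Request:
send_rows:
  commands:
    - [[-0.002,0,0,0,0.04],[-0.003,0,0,0,0.04],[-0.004,0,0,0,0.04],[-0.004,0,0,0,0.04],[-0.003,0,0,0,0.04],[-0.001,0.001,0,0,0.04],[0,0.003,0,0,0.04],[0,0.005,0,0,0.04],[-0.003,0.006,0,0,0.04],[-0.006,0.005,0,0,0.04]]

```text
time: 25.03
tool_pos: [524.7, -396.6, 43.9]
tcp_rot: [-1.819, 1.543, -0.584]
contact_force: [0.7, 0.4, -0.7]
grip_width: 54.6
```

```bash
python3 -c "
from h import *
delta([507,-391,200]);cap('wrist','w18')"
```

```text
tcp [ 524.7 -396.6   43.9] x [ 0.023 -0.015 -1.   ] y [-0.944  0.329 -0.027] z [ 0.329  0.944 -0.007]
shift m (pre-turn) [-0.1565  0.0143 -0.0016]
q [-0.766  0.742  1.366  0.006  1.007 -2.005] t 25.0333 F [ 0.7  0.4 -0.7] grip 54.6
```

View pics/w18.png

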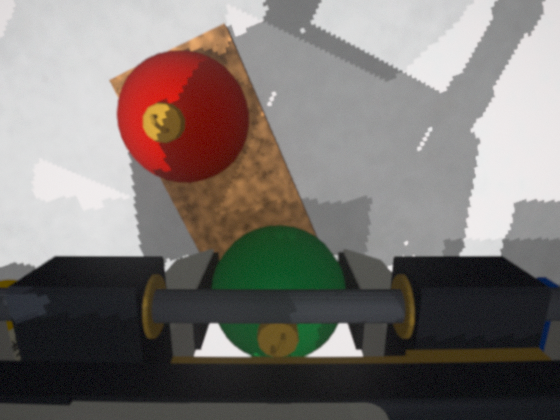

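Green is held cap up. Rise.

Request:
send_rows:
  commands:
    - [[-0.008,0.003,0,0,0.04],[-0.014,0.003,0,0,0.04],[-0.018,0.002,0,0,0.04],[-0.02,0.001,0,0,0.04],[-0.02,0,0.002,0,0.04],[-0.02,0,0.006,0,0.04],[-0.018,0,0.012,0,0.04],[-0.012,0,0.018,0,0.04],[-0.006,0,0.022,0,0.04],[-0.002,-0.004,0.025,0,0.04]]

```text
time: 25.92
tool_pos: [540.2, -314.7, 201.4]
tcp_rot: [-1.89, 1.533, -0.664]
contact_force: [0.3, -0.5, -0.7]
grip_width: 54.5
```

```bash
python3 -c "
from h import *
delta([0,0,0],np.radians(70.9));trackball(DIM['a']+[0,0,108])"
```

```text
tcp [ 540.2 -314.7  201.4] x [ 0.03  -0.023 -0.999] y [-0.941  0.337 -0.036] z [ 0.337  0.941 -0.012]
shift m (pre-turn) [0.178  0.6215 0.1163]
turn deg -0.6 or 179.4
q [-6.500e-01  5.240e-01  1.304e+00 -1.000e-03  1.275e+00 -1.876e+00] t 25.9167 F [ 0.3 -0.5 -0.7] grip 54.5
ball [ 540.9 -314.3  219. ] err world [108.6 190.8 -14. ] shift m [ 0.0128 -0.0374  0.2164]
```

Request:
send_rows:
  commands:
    - [[0.001,-0.005,0.027,-0.3,0.04],[0.001,-0.005,0.028,-0.3,0.04],[0.001,-0.005,0.028,0,0.04],[0.001,-0.005,0.028,0,0.04],[0.001,-0.005,0.026,0,0.04],[0.001,-0.004,0.022,0,0.04],[0.001,-0.003,0.016,0,0.04],[0,-0.002,0.01,0,0.04],[0,0,0.005,0,0.04],[0,0,0,0,0.04]]

```text
time: 26.75
tool_pos: [640.1, -134.6, 211.2]
tcp_rot: [-1.811, 1.514, -0.571]
contact_force: [-0.3, -0.6, -0.5]
grip_width: 55.0
```

```bash
python3 -c "
from h import *
delta([0,0,0],np.radians(70.9));trackball(DIM['a']+[0,0,80]);cap('wrist','w19')"
```

```text
tcp [ 640.1 -134.6  211.2] x [ 0.048 -0.031 -0.998] y [-0.945  0.323 -0.055] z [ 0.324  0.946 -0.014]
shift m (pre-turn) [ 0.1761  0.6599 -0.0775]
turn deg 0.21 or -179.79
q [-0.317  0.563  1.211 -0.015  1.313 -1.555] t 26.75 F [-0.3 -0.6 -0.5] grip 55.0
ball [ 640.5 -134.   228.7] err world [  9.   10.5 -51.7] shift m [ 0.0517 -0.0023  0.0136]
```

View pics/w19.png

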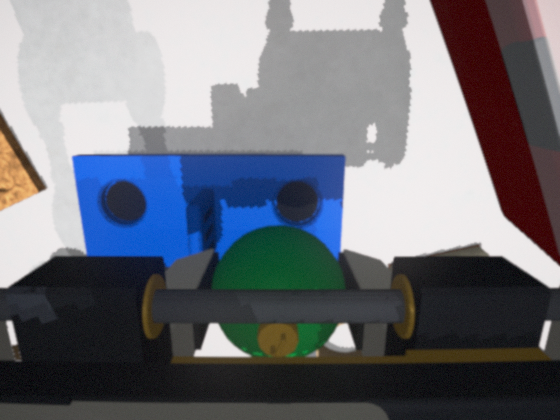

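Green is held over the bracket. The left dimple shows at (298,202) and the tub edge at right. I'll check the tub clearance and the dimple position.

```bash
python3 - <<'E'
from h import *
d=cap('wrist');t=cap('top')
print('dimples z97',onz(d,[(126,202),(298,202)],97).round(1),'z88',onz(d,[(126,202),(298,202)],88).round(1),DIM)
print('deck corners',onz(d,[(74,156),(345,155)],97).round(1), (DC-45*UX-103*UY).round(1),(DC-45*UX+103*UY).round(1))
print('tub rim top cam',onz(t,[(217,250),(210,130)],182).round(1))
print('tub base wrist',onz(d,[(430,0),(500,210)],0).round(1),'rim',onz(d,[(470,0),(560,200)],182).round(1))
E
```

```text
dimples z97 [[ 603.4 -247.2   97. ]
 [ 645.9 -122.3   97. ]] z88 [[ 604.7 -252.    88. ]
 [ 648.6 -122.8   88. ]] {'a': array([ 649.56729145, -123.52047726,   97.        ]), 'b': array([ 605.11165321, -252.04944765,   97.        ])}
deck corners [[ 558.4 -268.6   97. ]
 [ 622.8  -78.9   97. ]] [ 558.7 -273.    97. ] [626.  -78.3  97. ]
tub rim top cam [[419.1  -5.1 182. ]
 [780.6  19.2 182. ]]
tub base wrist [[534.9  40.7   0. ]
 [751.5  70.1   0. ]] rim [[555.3 -15.8 182. ]
 [663.1  13.3 182. ]]
```

Tub gap is about 28 mm and the dimple positions agree to about 1 mm. Descend.

Request:
send_rows:
  commands:
    - [[0.004,0,0.002,0.1,0.04],[0.008,0,0.003,0.1,0.04],[0.01,-0.001,0.003,0,0.04],[0.01,-0.001,0.003,0,0.04],[0.008,0,0.001,0,0.04],[0.005,0,0,0,0.04],[0.002,0,0,0,0.04],[0,0,0,0,0.04]]

```text
time: 27.57
tool_pos: [646.0, -130.1, 156.2]
tcp_rot: [-1.857, 1.519, -0.628]
contact_force: [-0.5, 0.3, -0.7]
grip_width: 54.6
```

```bash
python3 -c "
from h import *
delta([0,0,0],np.radians(70.9));trackball([649.2,-123.2,135]);cap('wrist','w20')"
```

```text
tcp [ 646.  -130.1  156.2] x [ 0.042 -0.031 -0.999] y [-0.941  0.334 -0.05 ] z [ 0.335  0.942 -0.015]
shift m (pre-turn) [ 0.1248  0.6593 -0.0915]
turn deg -0.43 or 179.57
q [-0.307  0.617  1.269 -0.018  1.206 -1.531] t 27.5667 F [-0.5  0.3 -0.7] grip 54.6
ball [ 646.5 -129.5  173.8] err world [  2.7   6.3 -38.8] shift m [0.0387 0.0015 0.0075]
```

View pics/w20.png

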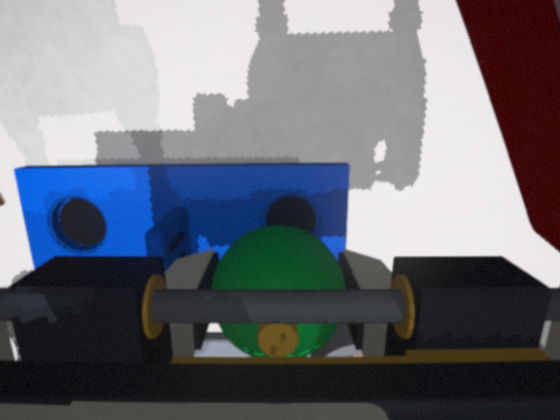

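Request:
send_rows:
  commands:
    - [[0.002,0,0.003,-0.2,0.04],[0.005,0.0005,0.003,-0.2,0.04],[0.007,0.0005,0.001,0,0.04],[0.006,0,0,0,0.04],[0.004,0,0,0,0.04],[0.002,0,0,0,0.04],[0,0,0,0,0.04]]

```text
time: 28.2
tool_pos: [649.5, -123.3, 129.0]
tcp_rot: [-1.848, 1.516, -0.61]
contact_force: [-0.6, -0.4, 0.0]
grip_width: 54.8
```

```bash
python3 -c "
from h import *
delta([0,0,0],np.radians(70.9));trackball([649.2,-123.2,126]);cap('wrist','w21')"
```

```text
tcp [ 649.5 -123.3  129. ] x [ 0.045 -0.032 -0.998] y [-0.944  0.326 -0.053] z [ 0.327  0.945 -0.015]
shift m (pre-turn) [ 0.0957  0.6601 -0.0942]
turn deg 0.04 or -179.96
q [-0.295  0.644  1.298 -0.019  1.147 -1.526] t 28.2 F [-0.6 -0.4  0. ] grip 54.8
ball [ 650.  -122.7  146.6] err world [ -0.8  -0.5 -20.6] shift m [ 0.0206  0.0016 -0.0004]
```

View pics/w21.png

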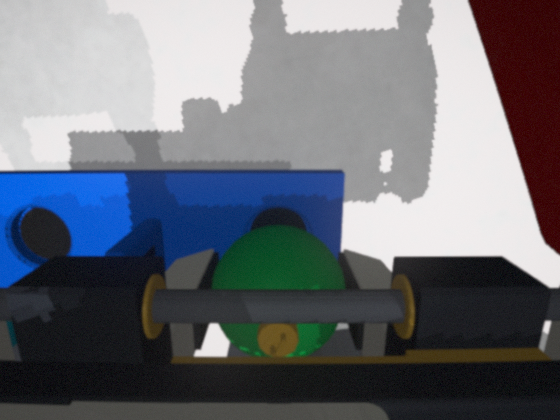

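The dimple edge shows at col ~278, in line with the ball at col 278. Lower to 8 mm above its seat.

Request:
send_rows:
  commands:
    - [[0.003,0.0005,0,0,0.04],[0.005,0.0005,0,0,0.04],[0.005,0.0005,0,0,0.04],[0.003,0,0,0,0.04],[0.001,0,0,0,0.04],[0,0,0,0,0.04]]

```text
time: 28.75
tool_pos: [649.1, -123.8, 110.9]
tcp_rot: [-1.842, 1.515, -0.605]
contact_force: [-0.4, -0.4, -0.8]
grip_width: 54.8
```

```bash
python3 -c "
from h import *
delta([0,0,0],np.radians(70.9));trackball([649.2,-123.2,118])"
```

```text
tcp [ 649.1 -123.8  110.9] x [ 0.046 -0.032 -0.998] y [-0.944  0.327 -0.054] z [ 0.328  0.945 -0.015]
shift m (pre-turn) [ 0.0768  0.6589 -0.0941]
turn deg 0.01 or -179.99
q [-0.296  0.66   1.321 -0.019  1.107 -1.525] t 28.75 F [-0.4 -0.4 -0.8] grip 54.8
ball [ 649.5 -123.2  128.5] err world [ -0.3   0.  -10.5] shift m [0.0105 0.0008 0.0001]
```

Request:
send_rows:
  commands:
    - [[0.002,0.0004,0,0,0.04],[0.002,0.0004,0,0,0.04],[0.0015,0,0,0,0.04],[0.001,0,0,0,0.04],[0,0,0,0,0.04]]

```text
time: 29.17
tool_pos: [648.7, -123.8, 104.0]
tcp_rot: [-1.84, 1.514, -0.603]
contact_force: [0.2, 0.6, -0.7]
grip_width: 55.0
```

```bash
python3 -c "
from h import *
trackball([649.2,-123.2,118]);print(monitor.get_obs()['contact_force'])"
```

```text
ball [ 649.1 -123.2  121.5] err world [ 0.1  0.  -3.5] shift m [0.0035 0.0001 0.0001]
[ 0.17014073  0.55399994 -0.65559688]
```

Request:
send_rows:
  commands:
    - [[0.0008,0,0,0,0.04],[0.0008,0,0,0,0.04]]

```text
time: 29.33
tool_pos: [649.0, -123.9, 102.5]
tcp_rot: [-1.837, 1.514, -0.6]
contact_force: [0.4, -1.0, -0.5]
grip_width: 54.9
```

Request:
send_rows:
  commands:
    - [[0.0006,0,0,0,0.04],[0.0005,0,0,0,0.04]]

```text
time: 29.5
tool_pos: [649.2, -124.0, 101.4]
tcp_rot: [-1.835, 1.513, -0.598]
contact_force: [1.1, 0.1, -0.9]
grip_width: 55.0
```

```bash
python3 -c "
from h import *
trackball([649.2,-123.2,118]);print(monitor.get_obs()['contact_force'])"
```

```text
ball [ 649.6 -123.3  119. ] err world [-0.4  0.1 -1. ] shift m [0.001  0.0004 0.    ]
[ 1.13367411  0.14504975 -0.93995963]
```

Request:
send_rows:
  commands:
    - [[0.0006,0.0003,0,0,0.04],[0.0006,0,0,0,0.04]]

```text
time: 29.67
tool_pos: [649.0, -123.9, 100.2]
tcp_rot: [-1.834, 1.513, -0.597]
contact_force: [-0.4, -0.0, -0.9]
grip_width: 54.6
```

```bash
python3 -c "
from h import *
trackball([649.2,-123.2,118]);print(monitor.get_obs()['contact_force'])"
```

```text
ball [ 649.4 -123.3  117.7] err world [-0.2  0.1  0.3] shift m [-0.0003  0.0002  0.    ]
[-0.37070728 -0.02447349 -0.9057848 ]
```

Request:
send_rows:
  commands:
    - [[0.0005,0,0,0,0.04],[0,0,0,0,0.04]]

```text
time: 29.83
tool_pos: [649.0, -123.9, 99.6]
tcp_rot: [-1.834, 1.513, -0.596]
contact_force: [-0.3, 0.4, -0.5]
grip_width: 55.0
```

```bash
python3 -c "
from h import *
trackball([649.2,-123.2,118]);print(monitor.get_obs()['contact_force']);d=cap('wrist','w22');s=cap('scene')
cv2.imwrite('pics/s22z.png',cv2.resize(s['color'][140:260,250:370],None,fx=5,fy=5,interpolation=cv2.INTER_CUBIC))"
```

```text
ball [ 649.4 -123.3  117.2] err world [-0.2  0.1  0.8] shift m [-0.0008  0.0002  0.    ]
[-0.25401007  0.37226274 -0.50297411]
```

View pics/s22z.png

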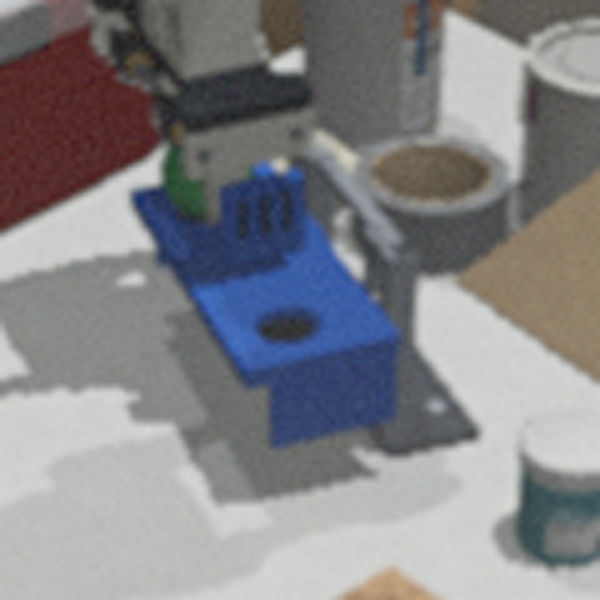

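Request:
send_rows:
  commands:
    - [[0.0006,0,0,0,0.04],[0.0006,0,0,0,0.04]]

```text
time: 30.1
tool_pos: [649.1, -123.9, 99.1]
tcp_rot: [-1.832, 1.513, -0.595]
contact_force: [-1.8, 1.5, 4.1]
grip_width: 54.5
```

```bash
python3 -c "
from h import *
trackball([649.2,-123.2,118]);print(monitor.get_obs()['contact_force'])"
```

```text
ball [ 649.5 -123.3  116.7] err world [-0.3  0.1  1.3] shift m [-0.0014  0.0002  0.    ]
[-1.79841584  1.46064283  4.11317881]
```

Touchdown at about 4 N, ball centred to 0.3 mm. Release with a limited opening so the fingers clear the fin.

Request:
send_rows:
  commands:
    - [[0,0,0,0,0.04],[0,0,0,0,0.056],[0,0,0,0,0.06],[0,0,0,0,0.065],[0,0,0,0,0.07],[0,0,0,0,0.07],[0,0,0,0,0.07]]

```text
time: 30.68
tool_pos: [649.4, -124.1, 99.0]
tcp_rot: [-1.828, 1.512, -0.591]
contact_force: [-0.1, 0.2, 0.3]
grip_width: 69.7
```

```bash
python3 -c "
from h import *
delta([649,-124,100]);d=cap('wrist','w23')"
```

```text
tcp [ 649.4 -124.1   99. ] x [ 0.049 -0.033 -0.998] y [-0.943  0.327 -0.057] z [ 0.328  0.945 -0.015]
shift m (pre-turn) [-0.001   0.0003 -0.0001]
q [-0.296  0.672  1.335 -0.019  1.078 -1.525] t 30.6833 F [-0.1  0.2  0.3] grip 69.7
```

View pics/w23.png

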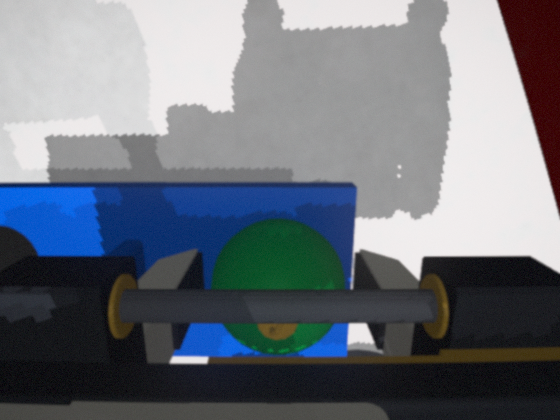

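Green sits in the dimple, free of both fingers. Rise straight up.

Request:
send_rows:
  commands:
    - [[-0.003,0,0,0,0.07],[-0.008,-0.0005,0,0,0.07],[-0.012,-0.001,0,0,0.07],[-0.016,-0.001,0,0,0.07],[-0.018,-0.001,0,0,0.07],[-0.018,-0.001,0,0,0.07],[-0.014,0,0,0,0.07],[-0.008,0,0,0,0.07],[-0.003,0,0,0,0.0918],[0,0,0,0,0.0918]]

```text
time: 31.57
tool_pos: [648.6, -122.1, 207.8]
tcp_rot: [-1.823, 1.511, -0.585]
contact_force: [-0.5, 0.2, -0.5]
grip_width: 79.2
```

```bash
python3 -c "
from h import *
delta([460,-400,190]);d=cap('wrist','w24');ball(d,'green',118);t=cap('top');ball(t,'green',118);s=cap('scene')
cv2.imwrite('pics/s24z.png',cv2.resize(s['color'][140:260,250:370],None,fx=5,fy=5,interpolation=cv2.INTER_CUBIC))"
```

```text
tcp [ 648.6 -122.1  207.8] x [ 0.05  -0.033 -0.998] y [-0.943  0.326 -0.058] z [ 0.328  0.945 -0.015]
shift m (pre-turn) [ 0.0176  0.0883 -0.3241]
q [-0.294  0.576  1.198 -0.018  1.31  -1.527] t 31.5667 F [-0.5  0.2 -0.5] grip 79.2
green px 278.0 207.4 39.2 centre [ 646.4 -122.2  118. ] radius 26.5 area 4656.0
```

View pics/w24.png

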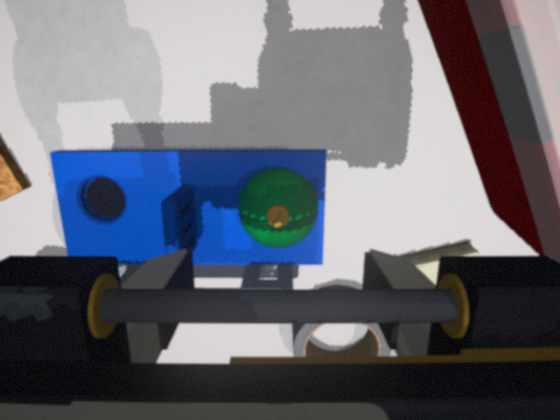

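View pics/s24z.png

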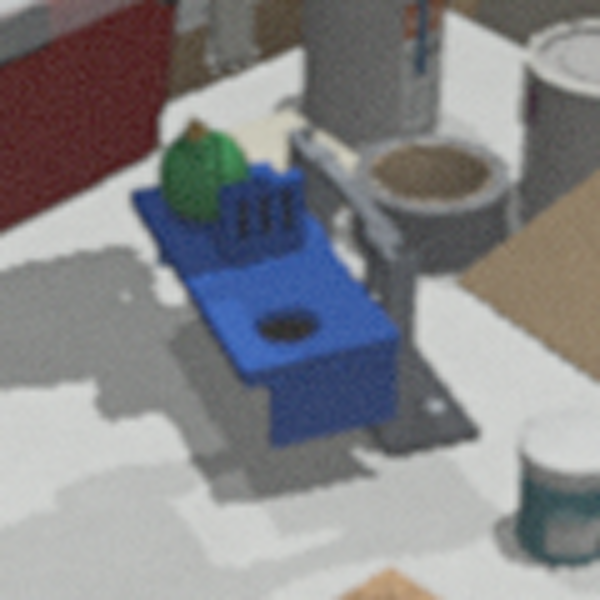

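Green rests cap up in the left dimple and the bracket is still home. Now red, at about (447.2,-411.4).

Request:
send_rows:
  commands:
    - [[0,0.002,-0.008,0,0.0918],[0,0.005,-0.018,0,0.0918],[0.001,0.008,-0.028,0,0.0918],[0.001,0.009,-0.033,0,0.0918],[0.001,0.009,-0.033,0,0.0918],[0.002,0.009,-0.033,0,0.0918],[0.002,0.009,-0.033,0,0.0918],[0.002,0.009,-0.032,0,0.0918],[0.002,0.008,-0.028,0,0.0918],[0.002,0.007,-0.024,0,0.0918]]

```text
time: 32.55
tool_pos: [479.0, -358.7, 181.8]
tcp_rot: [-1.862, 1.531, -0.615]
contact_force: [0.0, -0.5, -0.9]
grip_width: 91.9
```

```bash
python3 -c "
from h import *
delta([447,-411,165],np.radians(70.9))"
```

```text
tcp [ 479.  -358.7  181.8] x [ 0.033 -0.023 -0.999] y [-0.947  0.318 -0.038] z [ 0.319  0.948 -0.012]
shift m (pre-turn) [ 0.017   0.0143 -0.0596]
turn deg 0.54 or -179.46
q [-0.774  0.49   1.42   0.007  1.192 -2.023] t 32.55 F [ 0.  -0.5 -0.9] grip 91.9
```

Request:
send_rows:
  commands:
    - [[0.003,0.004,-0.016,0.2,0.0918],[0.003,0.003,-0.014,0.2,0.0918],[0.003,0.003,-0.01,0,0.0918],[0.002,0.001,-0.005,0,0.0918],[0,0,-0.002,0,0.0918],[0,0,0,0,0.0918]]

```text
time: 33.05
tool_pos: [444.1, -406.5, 165.2]
tcp_rot: [-1.845, 1.54, -0.614]
contact_force: [0.4, 0.1, -0.5]
grip_width: 91.5
```

```bash
python3 -c "
from h import *
delta([447.2,-411.4,120],np.radians(70.9));d=cap('wrist','w25');ball(d,'red',35)"
```

```text
tcp [ 444.1 -406.5  165.2] x [ 0.025 -0.018 -1.   ] y [-0.942  0.333 -0.03 ] z [ 0.334  0.943 -0.008]
shift m (pre-turn) [ 0.0453 -0.0032 -0.0033]
turn deg -0.38 or 179.62
q [-0.873  0.516  1.422  0.008  1.173 -2.106] t 33.05 F [ 0.4  0.1 -0.5] grip 91.5
red px 273.3 203.4 34.8 centre [ 446.7 -411.5   35. ] radius 27.1 area 3585.5
red px 92.5 226.0 13.1 centre [ 414.6 -559.6   35. ] radius 7.5 area 248.5
```

View pics/w25.png

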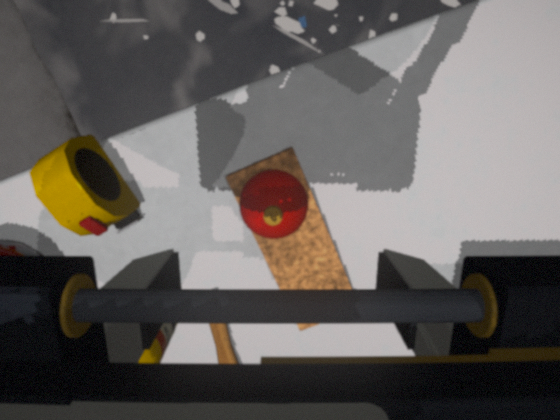

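Red at px (273,203) gives (446.7,-411.5), consistent. Tape measure clear. Descend.

Request:
send_rows:
  commands:
    - [[0.006,-0.001,-0.001,-0.2,0.0918],[0.011,-0.001,-0.001,-0.2,0.0918],[0.015,-0.001,-0.001,0,0.0918],[0.016,0,0,0,0.0918],[0.016,0,0,0,0.0918],[0.014,0,0,0,0.0918],[0.01,0,0,0,0.0918],[0.006,0,0,0,0.0918],[0.003,0,0,0,0.0918],[0,0,0,0,0.0918]]

```text
time: 33.93
tool_pos: [454.1, -406.3, 60.0]
tcp_rot: [-1.821, 1.539, -0.571]
contact_force: [-0.0, -0.2, 0.5]
grip_width: 91.6
```

```bash
python3 -c "
from h import *
delta([447.3,-411.7,17.5],np.radians(70.9))"
```

```text
tcp [ 454.1 -406.3   60. ] x [ 0.027 -0.017 -0.999] y [-0.949  0.315 -0.031] z [ 0.315  0.949 -0.008]
shift m (pre-turn) [ 0.0424  0.0061 -0.0069]
turn deg 0.75 or -179.25
q [-0.86   0.646  1.514  0.011  0.952 -2.117] t 33.9333 F [-0.  -0.2  0.5] grip 91.6
```

Request:
send_rows:
  commands:
    - [[0.003,0.002,-0.002,0.2,0.0918],[0.005,0.002,-0.002,0.2,0.0918],[0.007,0.001,-0.002,0,0.0918],[0.007,0.001,-0.001,0,0.0918],[0.005,0,0,0,0.0918],[0.003,0,0,0,0.0918],[0.001,0,0,0,0.0918],[0,0,0,0,0.0918]]

```text
time: 34.6
tool_pos: [447.0, -413.7, 27.9]
tcp_rot: [-1.852, 1.535, -0.61]
contact_force: [0.2, -0.5, 0.3]
grip_width: 91.7
```

```bash
python3 -c "
from h import *
delta([447.3,-411.7,17.5],np.radians(70.9));cap('wrist','w26')"
```

```text
tcp [ 447.  -413.7   27.9] x [ 0.03  -0.021 -0.999] y [-0.946  0.322 -0.035] z [ 0.323  0.946 -0.01 ]
shift m (pre-turn) [0.0103 0.0007 0.0021]
turn deg 0.28 or -179.72
q [-0.878  0.686  1.542  0.012  0.879 -2.127] t 34.6 F [ 0.2 -0.5  0.3] grip 91.7
```

View pics/w26.png

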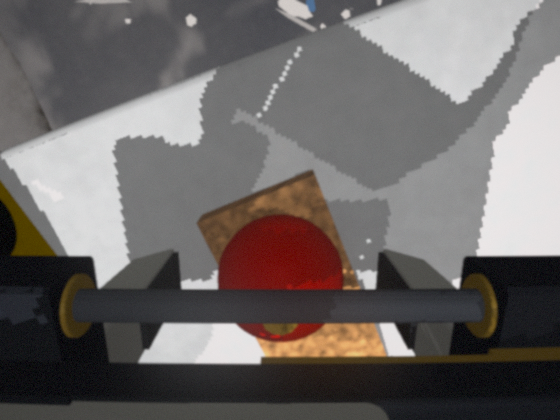

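Red is centred at col ~280. Last 10 mm down.

Request:
send_rows:
  commands:
    - [[0.003,0.0003,0.001,0.1,0.07],[0.003,0.0003,0.001,0.1,0.07],[0.002,0,0,0,0.07],[0.001,0,0,0,0.07],[0,0,0,0,0.07]]

```text
time: 35.07
tool_pos: [448.0, -411.7, 18.8]
tcp_rot: [-1.857, 1.533, -0.618]
contact_force: [-0.1, -0.1, 0.8]
grip_width: 70.6
```

```bash
python3 -c "
from h import *
delta([447.3,-411.7,17.5],np.radians(70.9));cap('wrist','w27')"
```

```text
tcp [ 448.  -411.7   18.8] x [ 0.031 -0.022 -0.999] y [-0.945  0.326 -0.036] z [ 0.326  0.945 -0.011]
shift m (pre-turn) [ 0.0013  0.0007 -0.0002]
turn deg 0.09 or -179.91
q [-0.874  0.698  1.551  0.013  0.857 -2.121] t 35.0667 F [-0.1 -0.1  0.8] grip 70.6
```

View pics/w27.png

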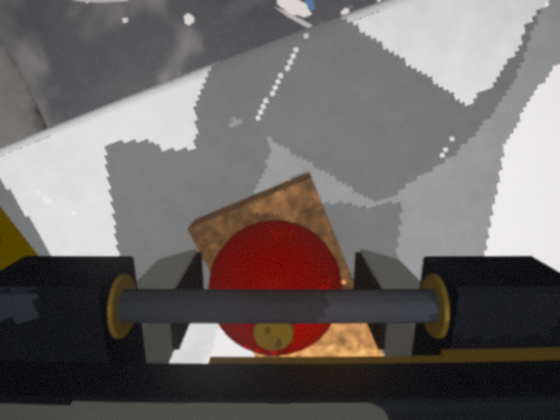

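Red centre at col 275, about 1.5–2 mm left of the jaw centre. Nudge and close.

Request:
send_rows:
  commands:
    - [[0.0005,0,-0.0015,0,0.065],[0,0,0,0,0.06],[0,0,0,0,0.055],[0,0,0,0,0.05],[0,0,0,0,0.045],[0,0,0,0,0.04],[0,0,0,0,0.04],[0,0,0,0,0.04]]

```text
time: 35.78
tool_pos: [447.7, -413.4, 18.9]
tcp_rot: [-1.856, 1.533, -0.617]
contact_force: [-0.1, 0.3, -0.5]
grip_width: 54.9
```

```bash
python3 -c "
from h import *
delta([447.3,-411.7,17.5],np.radians(70.9))
T=pose(monitor.get_obs());c=np.array([447,-411.5,35.]);v=T[:3,:3].T@(c-T[:3,3]);print(v)
v[2]=0;c=T[:3,3]+T[:3,:3]@v;recball(c);print(c)"
```

```text
tcp [ 447.7 -413.4   18.9] x [ 0.031 -0.022 -0.999] y [-0.945  0.326 -0.037] z [ 0.326  0.945 -0.011]
shift m (pre-turn) [0.0013 0.001  0.0015]
turn deg 0.09 or -179.91
q [-0.876  0.698  1.549  0.013  0.858 -2.123] t 35.7833 F [-0.1  0.3 -0.5] grip 54.9
[-16.18189705   0.7174186    1.36408945]
ball in tool [-16.2   0.7  -0. ]
[ 446.55514064 -412.78942809   35.01467652]
```

Held at 54.9 mm. Lift.

Request:
send_rows:
  commands:
    - [[-0.003,0,0,0,0.04],[-0.006,0,0,0,0.04],[-0.01,0,0,0,0.04],[-0.014,0,0,0,0.04],[-0.018,0,0,0,0.04],[-0.02,0,0,0,0.04],[-0.02,0,0,0,0.04],[-0.02,0,0.002,0,0.04],[-0.02,-0.001,0.006,0,0.04],[-0.018,-0.002,0.01,0,0.04]]

```text
time: 36.62
tool_pos: [449.2, -393.5, 176.6]
tcp_rot: [-1.848, 1.538, -0.611]
contact_force: [0.2, -0.4, -0.2]
grip_width: 54.9
```

```bash
python3 -c "
from h import *
delta([0,0,0],np.radians(70.9));trackball([604.9,-252.1,200])"
```

```text
tcp [ 449.2 -393.5  176.6] x [ 0.027 -0.019 -0.999] y [-0.944  0.328 -0.032] z [ 0.328  0.945 -0.009]
shift m (pre-turn) [0.1567 0.5588 0.2259]
turn deg -0.04 or 179.96
q [-0.852  0.496  1.424  0.009  1.189 -2.092] t 36.6167 F [ 0.2 -0.4 -0.2] grip 54.9
ball [ 448.1 -393.   192.7] err world [156.8 140.9   7.3] shift m [-0.0057 -0.1021  0.1845]
```

Request:
send_rows:
  commands:
    - [[-0.008,-0.007,0.014,0,0.04],[-0.002,-0.011,0.02,0,0.04],[0,-0.013,0.024,0,0.04],[0,-0.013,0.024,0,0.04],[0,-0.013,0.024,0,0.04],[0,-0.013,0.023,0,0.04],[0,-0.011,0.018,0,0.04],[0,-0.008,0.013,0,0.04],[0,-0.004,0.007,0,0.04],[0,-0.001,0.002,0,0.04]]

```text
time: 37.45
tool_pos: [600.7, -259.8, 208.2]
tcp_rot: [-1.892, 1.515, -0.658]
contact_force: [-0.2, -0.4, -0.7]
grip_width: 54.6
```

Request:
send_rows:
  commands:
    - [[0,0,0,0,0.04]]

```text
time: 37.53
tool_pos: [600.8, -259.5, 208.7]
tcp_rot: [-1.894, 1.514, -0.659]
contact_force: [-0.6, -0.7, -0.4]
grip_width: 54.8
```

```bash
python3 -c "
from h import *
delta([0,0,0],np.radians(70.9));trackball([604.9,-252.1,160]);d=cap('wrist','w28');print(onz(d,[(0,0)],88))"
```

```text
tcp [ 600.8 -259.5  208.7] x [ 0.045 -0.035 -0.998] y [-0.943  0.328 -0.054] z [ 0.33   0.944 -0.018]
shift m (pre-turn) [0.1724 0.663  0.0506]
turn deg -0.1 or 179.9
q [-0.521  0.564  1.216 -0.008  1.305 -1.754] t 37.5333 F [-0.6 -0.7 -0.4] grip 54.8
ball [ 599.4 -258.7  224.8] err world [  5.5   6.6 -64.8] shift m [0.0647 0.0005 0.0092]
[[ 403.76797151 -394.84904155   88.        ]]
```

View pics/w28.png

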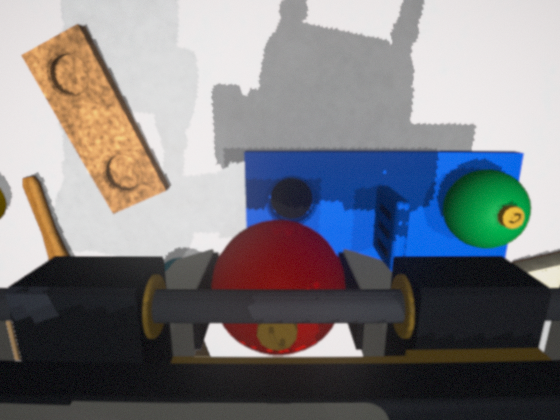

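Red is held over the deck. The free dimple shows at (292,198), and green sits cap up at (487,208). Descend with the lateral correction.

Request:
send_rows:
  commands:
    - [[0.004,0,0.002,0,0.04],[0.008,0,0.003,0,0.04],[0.011,0,0.002,0,0.04],[0.011,0,0.001,0,0.04],[0.01,0,0,0,0.04],[0.007,0,0,0,0.04],[0.004,0,0,0,0.04],[0.001,0,0,0,0.04],[0,0,0,0,0.04]]

```text
time: 38.33
tool_pos: [601.4, -257.5, 145.0]
tcp_rot: [-1.931, 1.519, -0.703]
contact_force: [0.4, -0.9, -0.8]
grip_width: 54.7
```

```bash
python3 -c "
from h import *
delta([0,0,0],np.radians(70.9));trackball([604.9,-252.1,135]);d=cap('wrist','w29')"
```

```text
tcp [ 601.4 -257.5  145. ] x [ 0.04  -0.034 -0.999] y [-0.941  0.335 -0.049] z [ 0.336  0.942 -0.018]
shift m (pre-turn) [0.1122 0.6592 0.0428]
turn deg -0.5 or 179.5
q [-0.517  0.617  1.302 -0.01   1.172 -1.741] t 38.3333 F [ 0.4 -0.9 -0.8] grip 54.7
ball [ 600.1 -256.7  161.1] err world [  4.8   4.6 -26.1] shift m [ 0.0261 -0.0017  0.0064]
```

View pics/w29.png

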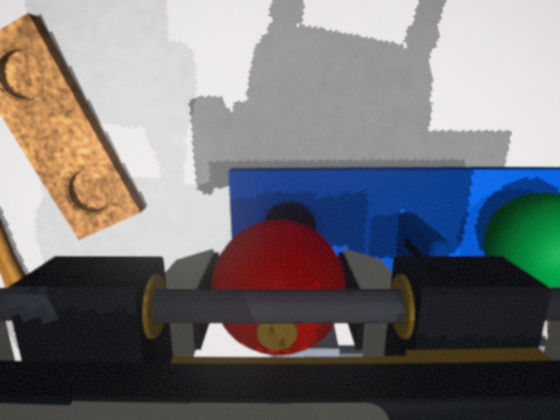

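Request:
send_rows:
  commands:
    - [[0.001,-0.0005,0.003,-0.2,0.04],[0.003,-0.0005,0.003,-0.2,0.04],[0.004,-0.0005,0.001,-0.1,0.04],[0.004,0,0,0,0.04],[0.003,0,0,0,0.04],[0.001,0,0,0,0.04],[0,0,0,0,0.04]]

```text
time: 38.97
tool_pos: [607.6, -251.5, 129.6]
tcp_rot: [-1.925, 1.515, -0.686]
contact_force: [0.8, -0.5, -0.6]
grip_width: 54.8
```

```bash
python3 -c "
from h import *
delta([0,0,0],np.radians(70.9));trackball([604.9,-252.1,127]);d=cap('wrist','w30')"
```

```text
tcp [ 607.6 -251.5  129.6] x [ 0.043 -0.036 -0.998] y [-0.944  0.325 -0.053] z [ 0.327  0.945 -0.019]
shift m (pre-turn) [0.094  0.6623 0.0417]
turn deg 0.09 or -179.91
q [-0.504  0.635  1.314 -0.011  1.138 -1.738] t 38.9667 F [ 0.8 -0.5 -0.6] grip 54.8
ball [ 606.2 -250.7  145.7] err world [ -1.3  -1.4 -18.7] shift m [ 0.0186  0.0017 -0.0014]
```

View pics/w30.png

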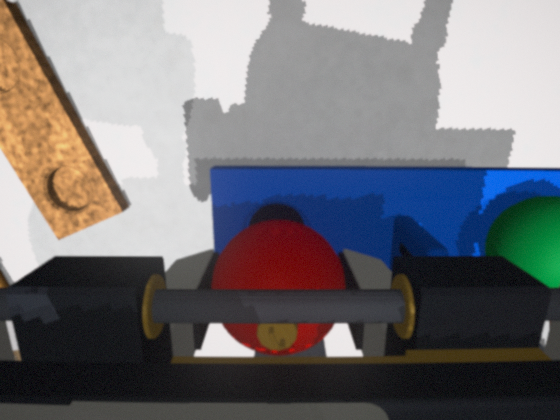

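Dimple edge centred at col ~276, ball at ~278, so a shift of about -1.2 mm in z, as the tracker says.

Request:
send_rows:
  commands:
    - [[0.002,0.0005,-0.0005,0,0.04],[0.004,0.0006,-0.0005,0,0.04],[0.004,0.0005,0,0,0.04],[0.003,0,0,0,0.04],[0.001,0,0,0,0.04],[0,0,0,0,0.04]]

```text
time: 39.52
tool_pos: [606.0, -252.9, 114.3]
tcp_rot: [-1.925, 1.514, -0.687]
contact_force: [0.4, 0.1, -0.1]
grip_width: 54.8
```

```bash
python3 -c "
from h import *
trackball([604.9,-252.1,118]);print(monitor.get_obs()['contact_force'])"
```

```text
ball [ 604.6 -252.1  130.4] err world [  0.3  -0.  -12.4] shift m [0.0124 0.0004 0.0003]
[ 0.35600824  0.07408743 -0.13916844]
```

Request:
send_rows:
  commands:
    - [[0.002,0,0,0,0.04],[0.003,0.0003,0,0,0.04],[0.002,0,0,0,0.04],[0.001,0,0,0,0.04],[0,0,0,0,0.04]]

```text
time: 39.93
tool_pos: [606.2, -253.2, 105.4]
tcp_rot: [-1.925, 1.514, -0.687]
contact_force: [0.0, 0.3, -0.9]
grip_width: 54.8
```

```bash
python3 -c "
from h import *
trackball([604.9,-252.1,118]);print(monitor.get_obs()['contact_force'])"
```

```text
ball [ 604.8 -252.4  121.5] err world [ 0.1  0.3 -3.5] shift m [0.0035 0.0002 0.0003]
[ 0.03870391  0.25069737 -0.89960754]
```

Request:
send_rows:
  commands:
    - [[0.001,0.0002,0.0002,0,0.04],[0.0008,0,0,0,0.04],[0.0006,0,0,0,0.04]]

```text
time: 40.18
tool_pos: [606.3, -253.0, 103.0]
tcp_rot: [-1.923, 1.514, -0.685]
contact_force: [1.3, -1.0, -0.1]
grip_width: 54.6
```

Request:
send_rows:
  commands:
    - [[0.0006,0,0,0,0.04],[0.0006,0,0,0,0.04]]

```text
time: 40.35
tool_pos: [606.5, -253.1, 101.8]
tcp_rot: [-1.922, 1.513, -0.684]
contact_force: [-0.4, 0.5, -0.3]
grip_width: 54.9
```

```bash
python3 -c "
from h import *
trackball([604.9,-252.1,118]);print(monitor.get_obs()['contact_force'])"
```

```text
ball [ 605.1 -252.3  118. ] err world [-0.2  0.2  0. ] shift m [-0.      0.0002  0.0001]
[-0.43660732  0.53681268 -0.26856769]
```

Request:
send_rows:
  commands:
    - [[0.0006,0,0,0,0.04],[0.0005,0,0,0,0.04]]

```text
time: 40.52
tool_pos: [606.6, -253.1, 100.9]
tcp_rot: [-1.921, 1.513, -0.683]
contact_force: [-0.8, 0.4, 2.4]
grip_width: 54.9
```

```bash
python3 -c "
from h import *
trackball([604.9,-252.1,118]);print(monitor.get_obs()['contact_force'])"
```

```text
ball [ 605.2 -252.3  117. ] err world [-0.3  0.2  1. ] shift m [-0.001   0.0003  0.0001]
[-0.80478477  0.37997988  2.37267825]
```

Touchdown at 2.4 N. Release.

Request:
send_rows:
  commands:
    - [[0,0,0,0,0.056],[0,0,0,0,0.06],[0,0,0,0,0.065],[0,0,0,0,0.07],[0,0,0,0,0.07],[0,0,0,0,0.07]]

```text
time: 41.02
tool_pos: [606.8, -253.3, 101.2]
tcp_rot: [-1.919, 1.512, -0.681]
contact_force: [0.5, 0.2, 0.6]
grip_width: 69.7
```

```bash
python3 -c "
from h import *
delta([606.6,-253,160]);d=cap('wrist','w31')"
```

```text
tcp [ 606.8 -253.3  101.2] x [ 0.045 -0.037 -0.998] y [-0.944  0.326 -0.055] z [ 0.327  0.945 -0.02 ]
shift m (pre-turn) [-0.0587 -0.003  -0.001 ]
q [-0.507  0.662  1.347 -0.012  1.074 -1.74 ] t 41.0167 F [0.5 0.2 0.6] grip 69.7
```

View pics/w31.png

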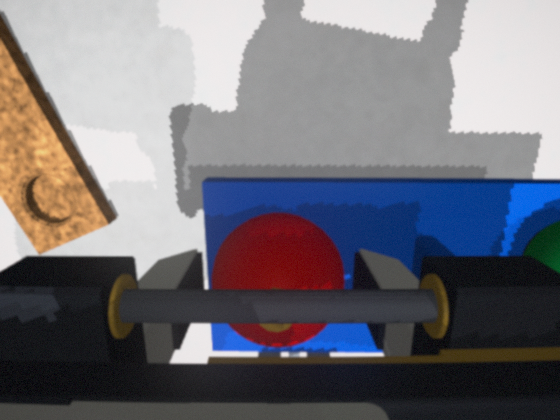

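Red is free of both fingers. Rise straight up, then back.

Request:
send_rows:
  commands:
    - [[-0.003,0,0,0,0.07],[-0.008,-0.0005,0,0,0.07],[-0.012,-0.001,0,0,0.07],[-0.016,-0.001,-0.0003,0,0.07],[-0.018,-0.001,0,0,0.07],[-0.018,-0.001,0,0,0.07],[-0.016,0,0,0,0.07],[-0.01,0.002,0,0,0.07],[-0.005,0.005,0,0,0.07],[0,0.008,0,0,0.07]]

```text
time: 41.9
tool_pos: [591.8, -246.0, 215.1]
tcp_rot: [-1.914, 1.511, -0.676]
contact_force: [0.1, -0.7, 0.5]
grip_width: 70.0
```

Request:
send_rows:
  commands:
    - [[0,0.01,0,0,0.07],[0,0.012,0,0,0.07],[0,0.012,0,0,0.07],[0,0.008,0,0,0.07],[0,0.004,0,0,0.07],[0,0,0,0,0.07],[0,0,0,0,0.07]]

```text
time: 42.48
tool_pos: [539.5, -227.2, 208.1]
tcp_rot: [-1.945, 1.52, -0.707]
contact_force: [0.2, -0.6, 0.6]
grip_width: 69.9
```

```bash
python3 - <<'E'
from h import *
delta([606.6,-253,160])
d=cap('wrist','w32');t=cap('top');s=cap('scene')
for n in('green','red'): ball(d,n,118);ball(t,n,118);ball(s,n,118)
print(DIM);deckfit(d,97)
a=cv2.resize(s['color'][140:260,250:370],None,fx=3.2,fy=3.2,interpolation=cv2.INTER_CUBIC)
b=cv2.resize(t['color'][140:260,220:340],None,fx=3.2,fy=3.2,interpolation=cv2.INTER_CUBIC)
cv2.imwrite('pics/fin.png',np.hstack([a,b]))
E
```

```text
tcp [ 539.5 -227.2  208.1] x [ 0.039 -0.033 -0.999] y [-0.944  0.326 -0.047] z [ 0.327  0.945 -0.019]
shift m (pre-turn) [ 0.0515 -0.0695 -0.0015]
q [-0.524  0.439  1.427 -0.01   1.225 -1.759] t 42.4833 F [ 0.2 -0.6  0.6] grip 69.9
green px 258.5 177.5 8.7 centre [ 645.3 -124.2  118. ] radius 24.7 area 193.0
green px 309.0 112.5 10.5 centre [990.4 206.3 118. ] radius 26.6 area 95.0
green px 295.0 171.0 4.5 centre [ 668.4 -116.1  118. ] radius 10.4 area 34.0
red px 275.0 285.5 31.1 centre [ 590.2 -248.2  118. ] radius 16.6 area 1229.5
red px 547.5 34.5 22.0 centre [484.3 -37.5 118. ] radius 8.0 area 353.0
red px 180.2 189.9 23.3 centre [603.1 116.4 118. ] radius 49.4 area 464.0
red px 302.5 186.0 3.2 centre [ 618.2 -263.3  118. ] radius 7.4 area 14.0
red px 306.1 197.4 9.6 centre [ 604.4 -247.3  118. ] radius 22.5 area 211.5
red px 230.0 132.0 14.3 centre [666.4 243.1 118. ] radius 31.8 area 127.0
{'a': array([ 649.56729145, -123.52047726,   97.        ]), 'b': array([ 605.11165321, -252.04944765,   97.        ])}
rect [ 608.1 -182. ] [202.3  47.2] 71.29
corners px [[234.0, 236.0], [492.0, 236.0], [492.0, 290.0], [234.0, 290.0]]
```

View pics/fin.png

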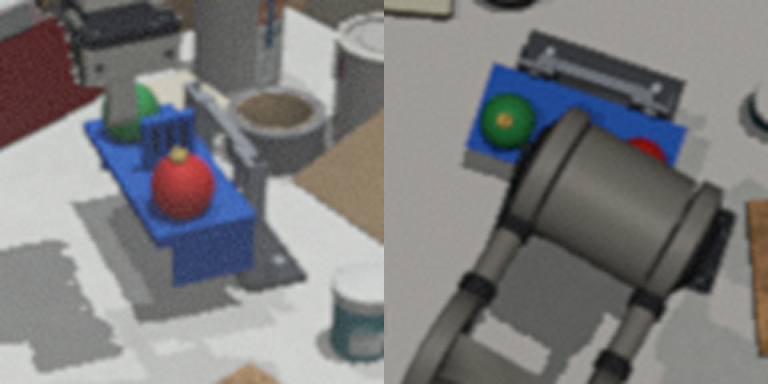

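View pics/w32.png

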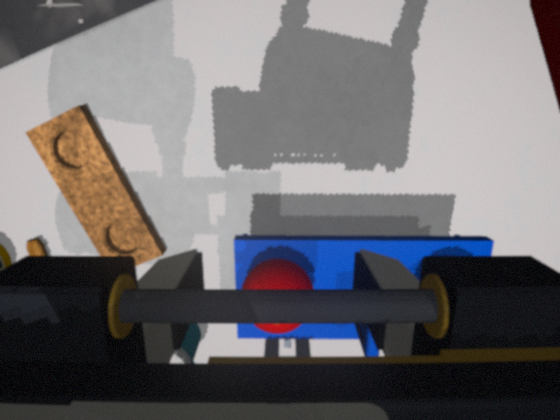

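Both baubles sit cap up in their dimples, but the arm hides part of the top view. I'll draw further back for an unobstructed check.

Request:
send_rows:
  commands:
    - [[0,0.004,-0.003,0,0.07],[0,0.008,-0.01,0,0.07],[0,0.012,-0.018,0,0.07],[0,0.012,-0.024,0,0.07],[0,0.012,-0.026,0,0.07],[0,0.012,-0.026,0,0.07],[0,0.01,-0.024,0,0.07],[0,0.006,-0.016,0,0.07],[0,0.002,-0.008,0,0.07],[0,0,0,0,0.07]]

```text
time: 43.47
tool_pos: [406.1, -356.2, 206.2]
tcp_rot: [-1.975, 1.519, -0.735]
contact_force: [0.2, -0.6, -0.1]
grip_width: 69.9
```

```bash
python3 - <<'E'
from h import *
delta([606.6,-253,160])
t=cap('top');s=cap('scene')
for n in('green','red'): ball(t,n,118)
m=mask(t,(105,120,60),(125,255,255));m[:,:225]=0;m[:,345:]=0
cs,_=cv2.findContours(m,cv2.RETR_EXTERNAL,cv2.CHAIN_APPROX_NONE);c=max(cs,key=cv2.contourArea)[:,0].astype(float)
print(cv2.minAreaRect(onz(t,c,97)[:,:2].astype(np.float32)))
a=cv2.resize(s['color'][140:260,250:370],None,fx=3.2,fy=3.2,interpolation=cv2.INTER_CUBIC)
b=cv2.resize(t['color'][140:260,220:340],None,fx=3.2,fy=3.2,interpolation=cv2.INTER_CUBIC)
cv2.imwrite('pics/fin2.png',np.hstack([a,b]))
E
```

```text
tcp [ 406.1 -356.2  206.2] x [ 0.038 -0.035 -0.999] y [-0.945  0.323 -0.047] z [ 0.324  0.946 -0.02 ]
shift m (pre-turn) [ 0.0502 -0.154   0.1636]
q [-0.866  0.358  1.561  0.007  1.171 -2.109] t 43.4667 F [ 0.2 -0.6 -0.1] grip 69.9
green px 258.3 177.1 8.3 centre [ 645.8 -124.   118. ] radius 24.5 area 189.5
red px 179.8 188.5 24.8 centre [607.6 113.8 118. ] radius 52.0 area 471.0
red px 298.9 191.1 8.0 centre [ 601.6 -251.9  118. ] radius 23.6 area 176.0
((632.8721923828125, -191.35806274414062), (202.33151245117188, 92.1502914428711), 71.02962493896484)
```

View pics/fin2.png

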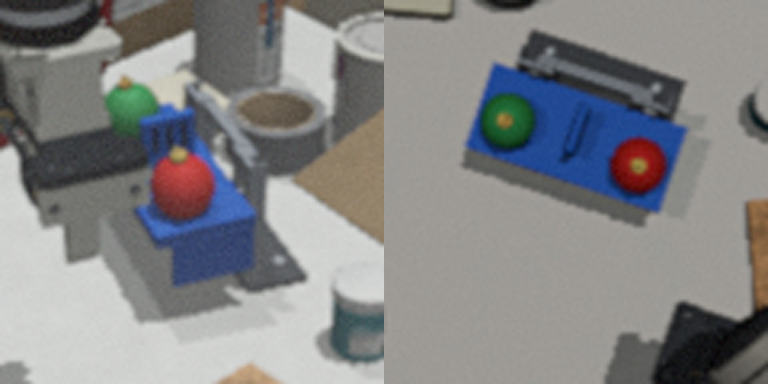

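```bash
python3 -c "
from plant import close_job
print(close_job())"
```

```text
the job is handed in; nothing more can be done
None
```

I hung the blue bracket on the stand and set both baubles in its dimples, green on the left and red on the right, then handed the job in at about 43.5 s of the 72 s allowed. The hand-in reports no verdict, so the checks below are my own.

- **Bracket:** it came to rest at its expected height, and a firmer press of about 29 N moved it no further. The tracked hook position was within about 0.5 mm of the slots at first contact. After release the wrist camera put the deck within about 0.7 mm and 0.2° of its home pose, and it still looked flush at the end.
- **Baubles:** each touched down at about 4 N or less. In the last top view both sit cap up and clear of the fingers. By the same camera's deck fit they are about 2 mm from the dimple centres. The tracker had said 0.3 mm; one top-view pixel is about 2.5 mm.
- **Other things:** I saw no contact with the paint jar, glue bottle or tape measure, but I did not re-measure their positions.

Three things did not go to plan:
- Fast rows overshot and left the tool tilted by up to about 0.06 rad. I could not correct the tilt directly, so I moved more gently.
- A cardboard flap hung over the green bauble's side, so I turned the tool half round and slid in under it.
- I gripped the green bauble twice because the finger width read 54.6 mm instead of 56 mm. It read the same lower down, so I put it down to pad softness.

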